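# Lock a control module in its jig and rack the drivers

### The arm

A 7-joint arm with a two-finger parallel gripper is mounted at the origin on the work surface. World frame = base frame: x ahead of the robot, y to its left, z up, the work surface at z = 0. Lengths are in m, angles in rad, forces in N, time in s.
With the tool pointing down it reaches from about 0.35 to 0.9 m from the base axis. Payload 19.9 kg.
Tool frame: the origin (TCP) lies midway between the tips of the shut fingers; the grasp point (between the pads) lies 19 mm behind it (bot.grasp_offset is the distance from the TCP to the grasp point, in m); x points along the fingers, y is the direction in which the jaws open and shut, and the axes are right-handed (so a half turn about x gives the same grasp; the last joint's range is limited). The gripper opens to 94 mm and grips with 3 to 60 N. Pads are 16 mm wide; open, the fingers measure 119 mm over their backs; the gripper's body (75 mm by 177 mm) begins 78 mm behind the grasp point.
Start: joints at [1.063, 0.417, -0.01, 1.614, 0.005, 1.111, -0.053], TCP at [0.281, -0.558, 0.205] pointing down, gripper open.
Joint ranges: [-2.81, 2.81], [-0.39, 2.02], [-1.27, 1.25], [0.06, 2.57], [-1.19, 4.33], [0.19, 2], [-2.82, 2.82]. Speed limits (rad/s): [1.89, 1.89, 2.39, 2.39, 3.01, 3.01, 3.01].

### API

Orientations are given as a rotation vector (axis times angle).
In Python, from workcell import bot gives the robot as it stands.
- The arm moves only by the shell command python3 -m handwheel 'ROWS' [OPENING]. ROWS is JSON, a list that holds one entry, the list of rows, each a list of 4 numbers: the shift along the tool's x, y, z normalised to -1 to 1, where 1 is 0.25 m, then the turn about the tool's x normalised to -1 to 1, where 1 is pi/2 rad. A call has 1 to 20 rows; each row shifts and turns the commanded pose from where the row before left it, along the tool's axes as they then stand; what a row does not reach is not made up. A row lasts 1/12 s, in which the tool goes at most 41.7 mm and 7.16 degrees, less where a joint would pass 70% of its speed; a pose out of reach is approached as far as the arm can. A call with a number of a shift or a turn outside -1 to 1 is refused whole. A call with a gripper value outside its range is refused whole. OPENING is the opening, from -1 (shut) to 1 (fully open), set as the call begins (- or left out, the last holds). The fingers move at their own pace and stop on an object; the grip force is fixed at half the most. Time passes only in rows, so rows that do not move let the fingers close. It gives the time, the measured TCP pose, the force and the opening at its end, in the units of the state.
- bot.get_state(): the state, without advancing time (a new reading comes with each control period).
- bot.read_camera(name): name is "scene" or "top" or "wrist"; returns the picture (480x640x3 uint8, blue, green, red); there is no depth.
- bot.camera_params(name): a dict with "fx", "fy", "cx", "cy" (pixels), "rvec" (rotation vector, rad) and "tvec" (3), from world to camera coordinates, as OpenCV has them; the wrist camera has in their place "hand_eye" (4x4, takes a point from camera to tool coordinates, whose origin is the TCP and whose axes are the tool frame's). Camera axes: x right, y down, z forward; pixel columns grow to the right and rows downward; lengths in m; the calibration is good to about 2 mm. A picture is of the moment at which its call begins: read the wrist's pose just before it. camera_params takes no time and is no camera call.
- bot.close_job(): hands the job in, once; it reports no verdict.
Trained networks look in the newest picture that a camera, given by its name, has taken for a name from the list of things; names that differ only in an ending like _2 or _b are one class to them, and where a whole thing is asked for, a point or a joint stands for the part that bears it (a point fixed in the world has none). Each returns a list of dicts, best first, with "p" (0 to 1); they miss things now and then, are a little off and sometimes report something else, mostly with a low value. They report only what shows in the picture. A call takes as long as a camera call. They do not tell look-alikes from the thing itself.
- bot.search_frame(camera, target): "box" ([left, top, right, bottom] in pixels, round what is visible of it).
- bot.regions_of(camera, target): "region" (480x640 bool, what is visible of it) and "box" ([left, top, right, bottom] in pixels, round what is visible of it).
- bot.mark_of(camera, target): "centre" ([column, row] in pixels: a listed point, or the origin of a listed thing).
The state is a dict: "time_s": time; "joints": joint angles; "joint_vel": joint speeds; "effort": joint torques, N m; "ee_pos": TCP position; "tool_rot": TCP orientation; "force": force on the tool from outside, world axes, zero at the start; "ft_torque": the same for the moment, N m; "grip_width": finger opening in m.
Only numpy, scipy, OpenCV 4.12 (cv2) and the standard library are available. Lean on these libraries where they do the work, as an engineer would, in place of code of your own. Each camera call takes 0.05 s, during which the arm holds its last target. There are 200 camera calls.

### The job

Get the board station ready: lay the control module flat in the jig's nest with its notch towards the bolt, then push the spring bolt home into the notch and slide the keeper fully across so that the bolt stays in when you let go. Stand every nut driver that lies on the bench upright in a hole of its own in the rack, shank down and fully in, and leave the bin, the spray can and the tape where they are.

Things in the scene. Friction and masses are not known exactly. Their poses are not given: they have to be found in the camera images.
- jig: fixed aluminium jig, base plate 8 mm thick, jig x -160 to 96 mm, y -75 to 75 mm. Its x axis points away from the robot. Nearest the robot is the bolt's press bar, then the bolt housing (x -55 to -5 mm, 42 mm high), farthest the nest (centre x 45 mm). Origin at bench height.
- nest (a point): centre of the nest's floor, 8 mm above the bench; axes as the jig's. A pocket 75 mm (jig x) by 95 mm (jig y), walls 8 mm thick and 12 mm high; the module has 2.5 mm play on each side. The robot-side wall has a 25 mm gap in its middle where the bolt's tip comes through.
- module: control module: black tray 70 (x) x 90 (y) x 14 mm with a green board and on it a cream relay housing to grip: 40 mm (x) by 26 mm (y), 15 to 43 mm above the underside, centred at module x +6 mm. Origin: centre of the underside. The -x edge has a notch mid-way, 20 mm wide, 13 mm deep, for the bolt; it faces roughly the robot. In the nest its axes agree with the jig's. 180 g.
- bolt (a joint): travel of the spring bolt in m: 0 = sprung out towards the robot (start), 0.014 = fully home (jig +x), which needs 10 N (3 N to start). It springs back when let go unless the keeper's blade is in front of its lug: then it rests at about 0.0115, its tip about 6 mm into the notch of a seated module.
- bolt_face (a point): on the robot-facing (-x) face of the bolt's dark steel press block, where to push in jig +x; moves with the bolt. 29 mm above the bench; the flat face reaches 13 mm up and down, 30 mm to -y, 42 mm to +y. Then come, along +y, a 22 mm gap and the 18 mm lug. In front only the base plate, 8 mm high. Turned as the jig.
- keeper (a joint): travel of the steel keeper in m along jig +y: 0 = open (start), 0.018 = closed; stays where left (2 N friction). Its arm lies above the press bar, 48 to 60 mm above the bench; its blade hangs in the bar's gap and can pass in front of the lug only with the bolt over 0.0115 in. So hold the bolt home with the closed fingers and slide them in +y along the block, pushing the arm.
- keeper_side (a point): on the -y side of the keeper's arm, 54 mm above the bench, where the fingers push it in jig +y; moves with it. While open it is 30 mm to the +y side of bolt_face. The arm is 30 mm wide (y) and reaches, in jig x, from 20 mm on the robot's side of this point (25 mm before the sprung-out bolt face) back to the housing.
- rack: fixed grey driver rack, a block 44 mm (its x) by 230 mm (its y) by 70 mm high, origin under its centre. Three round holes 18 mm in diameter and 66 mm deep in its top, in a row along its y, 80 mm apart.
- rack_hole0 (a point): centre of the mouth of a rack hole, 70 mm above the bench, at rack y = -80 mm; axes as the rack's. A driver stands in it shank down with the handle's end face on the rack's top: tip 10 mm above the bench, handle from 70 to 160 mm.
- rack_hole1 (a point): centre of the mouth of a rack hole, 70 mm above the bench, at rack y = +0 mm; axes as the rack's. A driver stands in it shank down with the handle's end face on the rack's top: tip 10 mm above the bench, handle from 70 to 160 mm.
- rack_hole2 (a point): centre of the mouth of a rack hole, 70 mm above the bench, at rack y = +80 mm; axes as the rack's. A driver stands in it shank down with the handle's end face on the rack's top: tip 10 mm above the bench, handle from 70 to 160 mm.
- driver1: nut driver on the bench (2 or 3 alike, one may be absent): square yellow handle 24 x 24 x 90 mm, 9 mm round steel shank 60 mm long from one end. Origin on its axis mid-handle, x axis towards the shank: handle x -45 to 45, shank to 105 mm. Lies on a handle side (axis 12 mm high), shank pointing roughly straight away from the robot's base. 110 g, balances 10 mm from the origin towards the shank.
- driver1_tip (a point): end of driver1's shank, on its axis, 105 mm from its origin.
- driver2: nut driver on the bench (2 or 3 alike, one may be absent): square yellow handle 24 x 24 x 90 mm, 9 mm round steel shank 60 mm long from one end. Origin on its axis mid-handle, x axis towards the shank: handle x -45 to 45, shank to 105 mm. Lies on a handle side (axis 12 mm high), shank pointing roughly straight away from the robot's base. 110 g, balances 10 mm from the origin towards the shank.
- driver2_tip (a point): end of driver2's shank, on its axis, 105 mm from its origin.
- driver3: nut driver on the bench (2 or 3 alike, one may be absent): square yellow handle 24 x 24 x 90 mm, 9 mm round steel shank 60 mm long from one end. Origin on its axis mid-handle, x axis towards the shank: handle x -45 to 45, shank to 105 mm. Lies on a handle side (axis 12 mm high), shank pointing roughly straight away from the robot's base. 110 g, balances 10 mm from the origin towards the shank.
- driver3_tip (a point): end of driver3's shank, on its axis, 105 mm from its origin.
- bin: bystander: blue open parts bin 100 x 160 x 75 mm on the far right, left alone. Origin under its centre.
- spray: bystander: upright spray can, 52 mm in diameter, 150 mm high, left alone. Origin under its centre.
- tape: bystander: roll of black tape lying flat, 100 mm in diameter, 24 mm high, left alone. Origin under its centre.
Not all that is in view belongs to the job. What is shaped like the driver3 but blue or purple is not meant. Leave any purple look-alike of the module alone.

How it is judged:
On the way, in this order (a step that is already met when the one before it is completed fails the run):
1. the module sits flat in the nest, notch towards the bolt, let go of (x of module in the frame of nest between -0.005 and 0.005 m and y of module in the frame of nest between -0.005 and 0.005 m and z of module in the frame of nest below 0.003 m and angle between the x axis of module and the x axis of jig, either way round below 0.08 rad and angle between module's own z axis and vertical below 0.06 rad and contact force between the fingers and module below 0.5 N), for 0.2 s.
2. with the module seated, the bolt is in its notch and trapped by the keeper, hands off (x of module in the frame of nest between -0.005 and 0.005 m and y of module in the frame of nest between -0.005 and 0.005 m and z of module in the frame of nest below 0.003 m and angle between the x axis of module and the x axis of jig, either way round below 0.08 rad and angle between module's own z axis and vertical below 0.06 rad and value of joint bolt above 0.01 m and value of joint keeper above 0.013 m and contact force between the fingers and bolt below 0.5 N and velocity of joint bolt below 0.01 m/s), for 0.3 s.
At the end, for the whole second after the job is handed in: Module in the nest: within 5 mm of centre, 3 mm of the floor, 0.08 rad of the jig, notch to the bolt. Bolt 10 mm or more in, keeper 13 mm or more across, untouched. Each driver present at rest in a rack hole: tip within 9 mm of its centre and under 18 mm high, within 0.1 rad of vertical (x of module in the frame of nest between -0.005 and 0.005 m and y of module in the frame of nest between -0.005 and 0.005 m and z of module in the frame of nest below 0.003 m and angle between the x axis of module and the x axis of jig, either way round below 0.08 rad and angle between module's own z axis and vertical below 0.06 rad and value of joint bolt above 0.01 m and value of joint keeper above 0.013 m and (horizontal distance between driver1_tip and rack_hole0 below 0.009 m or horizontal distance between driver1_tip and rack_hole1 below 0.009 m or horizontal distance between driver1_tip and rack_hole2 below 0.009 m) and angle between the x axis of each of driver1, driver2, driver3 and the z axis of rack, either way round below 0.1 rad and height (world z) of each of driver1_tip, driver2_tip, driver3_tip below 0.018 m and linear speed of each of driver1, driver2, driver3, module below 0.02 m/s and (horizontal distance between driver2_tip and rack_hole0 below 0.009 m or horizontal distance between driver2_tip and rack_hole1 below 0.009 m or horizontal distance between driver2_tip and rack_hole2 below 0.009 m) and (horizontal distance between driver3_tip and rack_hole0 below 0.009 m or horizontal distance between driver3_tip and rack_hole1 below 0.009 m or horizontal distance between driver3_tip and rack_hole2 below 0.009 m)).
It fails at once if a bystander (bin, spray can, tape) is moved more than 30 mm (distance of any of bin, spray, tape from where it was at the start of the episode above 0.03 m).
Of driver1, driver2, driver3 only 2 to 3 are there at a start; the rules pass over those that are not, and their reading is None.
At some moment in a run one of driver1, driver2, driver3 may be knocked a few centimetres aside while the robot is not near it.
It also fails if it takes over 210 s, if anything falls off the work surface, if the arm or the gripper's body presses on something with over 40 N, if the wrist force passes 120 N, or if a joint passes its speed limit or range.

## Working session

There is one attempt and no reset: what is moved stays moved. The work goes in short steps, Python scripts to look and compute and a shell command to move; the robot and the scene stay as the last step left them, time stands still between calls to the robot, and variables do not carry over. Pictures are saved under pics/ and viewed, about 12 in all and at most 16, crops included, and the job is handed in when it is done.

```bash
ls; mkdir -p pics; cat > h.py <<'E'
import numpy as np,cv2
from workcell import bot
from scipy.spatial.transform import Rotation as R
def cam(n):
    p=bot.camera_params(n);K=np.array([[p['fx'],0,p['cx']],[0,p['fy'],p['cy']],[0,0,1.]])
    if 'hand_eye' in p:
        s=bot.get_state();T=np.eye(4);T[:3,:3]=R.from_rotvec(s['tool_rot']).as_matrix();T[:3,3]=s['ee_pos']
        M=np.linalg.inv(T@np.array(p['hand_eye']));return K,M[:3,:3],M[:3,3]
    return K,R.from_rotvec(np.array(p['rvec']).ravel()).as_matrix(),np.array(p['tvec']).ravel()
def pix2w(c,uv,z):
    K,r,t=c;d=r.T@np.linalg.solve(K,[uv[0],uv[1],1]);o=-r.T@t
    return o+d*(z-o[2])/d[2]
def w2pix(c,P):
    K,r,t=c;q=K@(r@np.array(P)+t);return q[:2]/q[2]
def st():
    s=bot.get_state();print('t',round(s['time_s'],2),'p',np.round(s['ee_pos'],4),'R',np.round(R.from_rotvec(s['tool_rot']).as_matrix(),3).tolist(),'F',np.round(s['force'],1),'g',round(s['grip_width'],4),'q',np.round(s['joints'],2))
E
python3 - <<'E'
from h import *
st()
for n in ['scene','top']:
    im=bot.read_camera(n);cv2.imwrite(f'pics/{n}0.png',im);c=cam(n);print(n,'campos',-c[1].T@c[2],c[0][0,0])
    for t,z in [('module',0.0),('driver1',.012),('driver1_tip',.012),('nest',.008),('bolt_face',.029),('keeper_side',.054),('rack_hole0',.07),('rack_hole1',.07),('rack_hole2',.07),('rack',0)]:
        print(t,[(round(d['p'],2),np.round(d['centre']).tolist(),np.round(pix2w(c,d['centre'],z)[:2],3).tolist()) for d in bot.mark_of(n,t)])
E
```

```text
pics
t 0.0 p [ 0.2805 -0.5581  0.2048] R [[-0.001, 0.449, -0.893], [0.001, -0.893, -0.449], [-1.0, -0.001, 0.0]] F [-0.1  0.5  0.2] g 0.0942 q [ 1.06  0.42 -0.01  1.61  0.    1.11 -0.05]
scene campos [ 1.27063326 -0.1684758   0.92799201] 436.67800391195516
module [(0.93, [394.0, 226.0], [0.449, 0.251]), (0.73, [350.0, 207.0], [0.341, 0.146]), (0.71, [311.0, 251.0], [0.486, -0.008]), (0.31, [226.0, 351.0], [0.739, -0.272])]
driver1 [(0.88, [167.0, 296.0], [0.554, -0.403]), (0.87, [138.0, 256.0], [0.398, -0.48]), (0.85, [254.0, 274.0], [0.536, -0.177]), (0.64, [198.0, 224.0], [0.315, -0.31]), (0.57, [210.0, 270.0], [0.497, -0.29])]
driver1_tip [(0.9, [237.0, 306.0], [0.627, -0.23])]
nest [(0.71, [332.0, 300.0], [0.663, 0.004]), (0.59, [404.0, 250.0], [0.55, 0.24])]
bolt_face []
keeper_side [(0.77, [324.0, 243.0], [0.511, 0.023])]
rack_hole0 [(0.92, [407.0, 249.0], [0.597, 0.222]), (0.7, [443.0, 217.0], [0.511, 0.363]), (0.64, [422.0, 234.0], [0.556, 0.282]), (0.56, [323.0, 241.0], [0.517, 0.017]), (0.38, [238.0, 306.0], [0.67, -0.225])]
rack_hole1 [(0.92, [407.0, 249.0], [0.597, 0.222]
[... 880 characters left out ...]
[231.0, 229.0], [0.574, 0.282])]
nest [(0.62, [329.0, 195.0], [0.668, 0.0]), (0.27, [253.0, 212.0], [0.623, 0.22])]
bolt_face [(0.68, [332.0, 241.0], [0.532, -0.005])]
keeper_side [(0.92, [324.0, 246.0], [0.515, 0.016])]
rack_hole0 [(0.97, [226.0, 229.0], [0.565, 0.285]), (0.67, [202.0, 246.0], [0.519, 0.35]), (0.57, [255.0, 213.0], [0.609, 0.206])]
rack_hole1 [(0.97, [226.0, 229.0], [0.565, 0.285]), (0.67, [202.0, 246.0], [0.519, 0.35]), (0.57, [255.0, 213.0], [0.609, 0.206])]
rack_hole2 [(0.97, [226.0, 229.0], [0.565, 0.285]), (0.67, [202.0, 246.0], [0.519, 0.35]), (0.57, [255.0, 213.0], [0.609, 0.206])]
rack [(0.68, [392.0, 236.0], [0.547, -0.179]), (0.63, [232.0, 230.0], [0.574, 0.282])]
```

View pics/top0.png

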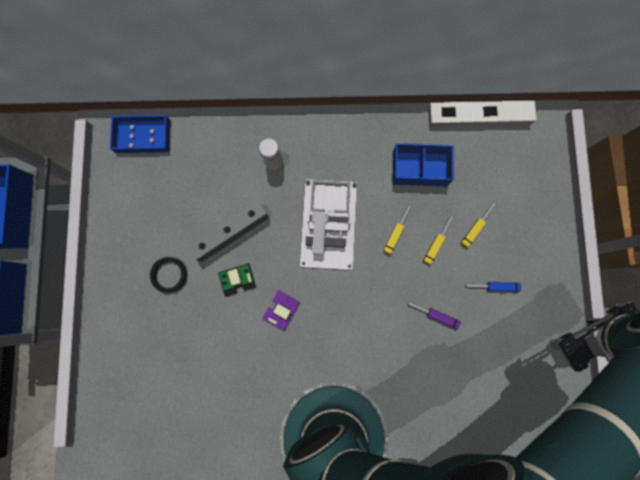

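View pics/scene0.png

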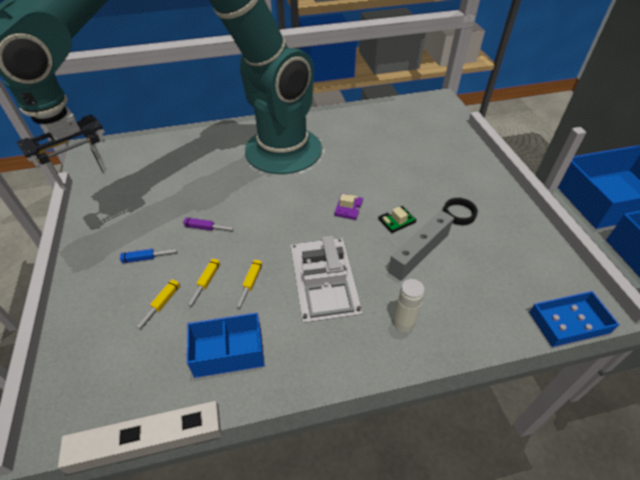

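The top view shows the yellow drivers at about (397,237), (436,247) and (478,228). The green module is at (237,279) with its notch towards the robot, the jig at (330,225), and the rack runs from (200,262) to (268,212). The purple and blue items are look-alikes. I'll go above the module first.

```bash
cat >> h.py <<'E'
def plan(P,yaw=None,n=None):
    "yaw: angle of tool y in world (deg), mod 180. prints per-row values"
    s=bot.get_state();r=R.from_rotvec(s['tool_rot']).as_matrix();d=r.T@(np.array(P)-s['ee_pos'])/.25
    cur=np.degrees(np.arctan2(r[1,1],r[0,1]));t=0
    if yaw is not None: t=-((yaw-cur+90)%180-90)
    m=max(np.linalg.norm(d)*250/38,abs(t)/6.5,1);N=n or int(np.ceil(m))
    # split turn and shift: shift first
    print('shift total',np.round(d,3),'turn',round(t/90,4),'cur yaw',round(cur,1),'minrows shift',round(np.linalg.norm(d)*250/38,1),'turn',round(abs(t)/6.5,1),'| per row',N,np.round(d/N,4).tolist())
E
python3 -c "
from h import *
plan([.42,.25,.32],n=24)"
```

```text
shift total [-0.458 -2.639 -1.95 ] turn 0.0 cur yaw -63.3 minrows shift 21.8 turn 0.0 | per row 24 [-0.0191, -0.11, -0.0813]
```

```bash
python3 -m handwheel '[[[-0.1,0,0,0],[-0.1,0,0,0],[-0.02,-0.11,-0.08,0],[-0.02,-0.11,-0.08,0],[-0.02,-0.11,-0.08,0],[-0.02,-0.11,-0.08,0],[-0.02,-0.11,-0.08,0],[-0.02,-0.11,-0.08,0],[-0.02,-0.11,-0.08,0],[-0.02,-0.11,-0.08,0],[-0.02,-0.11,-0.08,0],[-0.02,-0.11,-0.08,0],[-0.02,-0.11,-0.08,0],[-0.02,-0.11,-0.08,0],[0,-0.11,-0.08,0]]]'
python3 -m handwheel '[[[0,-0.11,-0.08,0],[0,-0.11,-0.08,0],[0,-0.11,-0.08,0],[0,-0.11,-0.08,0],[0,-0.11,-0.08,0],[0,-0.11,-0.08,0],[0,-0.11,-0.08,0],[0,-0.11,-0.08,0],[0,-0.11,-0.08,0],[0,-0.11,-0.08,0],[0,-0.11,-0.08,0],[0,0,0,0.07],[0,0,0,0.07],[0,0,0,0],[0,0,0,0]]]'
python3 - <<'E'
from h import *
st();c=cam('wrist');im=bot.read_camera('wrist');cv2.imwrite('pics/w1.png',im)
print('campos',-c[1].T@c[2],c[0][0,0])
for d in bot.mark_of('wrist','module'):print(d,pix2w(c,d['centre'],0))
for n in ['rack_hole0','rack_hole1']:
  for d in bot.mark_of('wrist',n):print(d,pix2w(c,d['centre'],.07))
for d in bot.regions_of('wrist','module'):
  print(d['p'],d['box'],cv2.minAreaRect(cv2.findNonZero(d['region'].astype('uint8'))))
E
```

```text
time_s: 2.35
ee_pos: [0.3526, -0.1206, 0.3164]
tool_rot: [1.963, 0.464, -1.961]
force: [1.3, -0.1, 0.1]
grip_width: 0.0939
time_s: 3.6
ee_pos: [0.4131, 0.2468, 0.3155]
tool_rot: [2.089, 0.262, -2.089]
force: [0.8, -0.1, 0.3]
grip_width: 0.0939
t 3.6 p [0.4131 0.2468 0.3155] R [[0.0, 0.247, -0.969], [-0.0, -0.969, -0.247], [-1.0, 0.0, -0.0]] F [ 0.8 -0.1  0.3] g 0.0939 q [ 0.24  0.13 -0.92  1.79  0.11  1.28 -2.02]
campos [0.47861803 0.26277529 0.49617765] 408.9735802199987
{'centre': [389.5, 272.8], 'p': 0.94} [0.34258584 0.1367378  0.        ]
{'centre': [310.0, 178.6], 'p': 0.9} [0.43312046 0.26352847 0.        ]
{'centre': [324.3, 51.6], 'p': 0.93} [0.56088421 0.27938238 0.07      ]
{'centre': [401.6, 16.5], 'p': 0.89} [0.60870113 0.21615465 0.07      ]
{'centre': [246.9, 78.9], 'p': 0.57} [0.51826187 0.34660505 0.07      ]
{'centre': [324.3, 51.6], 'p': 0.93} [0.56088421 0.27938238 0.07      ]
{'centre': [401.6, 16.5], 'p': 0.89} [0.60870113 0.21615465 0.07      ]
{'centre': [246.9, 78.9], 'p': 0.57} [0.51826187 0.34660505 0.07      ]
0.96 [345.7, 231.7, 437.0, 323.0] ((388.75006103515625, 275.75), (60.10407257080078, 73.53910827636719), 45.0)
0.7 [270.1, 149.8, 347.6, 211.4] ((308.2380065917969, 182.37940979003906), (60.35569763183594, 77.37909698486328), 88.15238952636719)
```

View pics/w1.png

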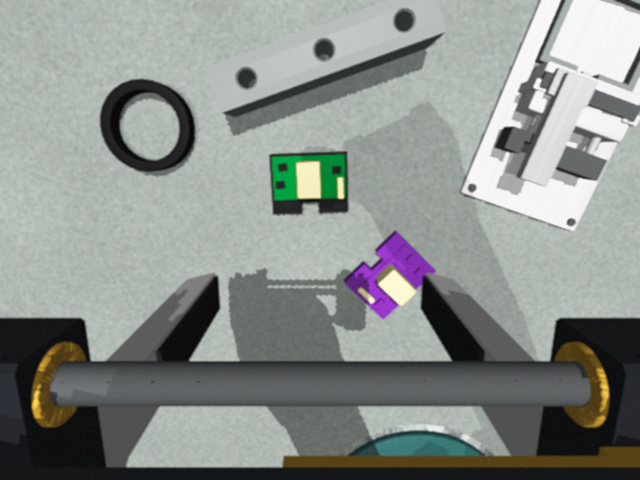

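The wrist view shows the green module at (309,182), nearly square to the tool with its notch down towards the robot. The purple look-alike is at (390,275). The rack holes are at (247,78), (324,50) and (403,19). Next I'll measure the relay.

```bash
python3 - <<'E'
from h import *
im=cv2.imread('pics/w1.png');c=cam('wrist');hsv=cv2.cvtColor(im,cv2.COLOR_BGR2HSV)
def rect(mask,z):
    w=np.array([pix2w(c,p[0],z)[:2] for p in cv2.findNonZero(mask)],'float32')*1000
    return cv2.minAreaRect(w)
roi=np.zeros(im.shape[:2],'uint8');roi[145:218,262:352]=255
g=cv2.inRange(hsv,(50,100,30),(80,255,255))&roi
w=cv2.inRange(hsv,(15,30,170),(40,160,255))&roi; w[:,332:]=0
print('green',rect(g,.0145),'relay',rect(w,.043))
r=rect(w,.043)[0]
for yaw in (-74,):plan([r[0]/1e3,r[1]/1e3,.0+.033-.019+.1],yaw,n=12)
E
```

```text
green ((435.9084167480469, 265.08380126953125), (52.592891693115234, 86.75235748291016), 16.083086013793945) relay ((435.6983947753906, 264.9454650878906), (40.0389404296875, 26.185625076293945), 16.128286361694336)
shift total [ 0.806 -0.049 -0.105] turn -0.0205 cur yaw -75.8 minrows shift 5.4 turn 0.3 | per row 12 [0.0672, -0.0041, -0.0087]
```

```bash
python3 -m handwheel '[[[0.08,-0.005,-0.01,-0.02],[0.1,-0.005,-0.012,0],[0.1,-0.005,-0.012,0],[0.1,-0.005,-0.012,0],[0.1,-0.005,-0.012,0],[0.1,-0.005,-0.012,0],[0.1,-0.005,-0.012,0],[0.1,-0.005,-0.012,0],[0.1,-0.005,-0.012,0],[0,0,0,0],[0,0,0,0]]]'
python3 -c "
from h import *
plan([.4357,.265,.018],-73.9,n=8)"
```

```text
time_s: 4.77
ee_pos: [0.4351, 0.2648, 0.0953]
tool_rot: [2.07, 0.29, -2.074]
force: [0.3, -0.1, 0.6]
grip_width: 0.094
shift total [ 0.309  0.    -0.003] turn -0.0017 cur yaw -74.1 minrows shift 2.0 turn 0.0 | per row 8 [0.0387, 0.0, -0.0004]
```

```bash
python3 -m handwheel '[[[0.06,0,-0.003,-0.002],[0.06,0,0,0],[0.06,0,0,0],[0.05,0,0,0],[0.04,0,0,0],[0.04,0,0,0],[0,0,0,0],[0,0,0,0]]]' && python3 -m handwheel '[[[0,0,0,0],[0,0,0,0],[0,0,0,0],[0,0,0,0],[0,0,0,0],[0,0,0,0],[0,0,0,0],[0,0,0,0],[0,0,0,0],[-0.02,0,0,0],[-0.04,0,0,0],[-0.1,0,0,0],[-0.12,0,0,0],[-0.12,0,0,0],[-0.12,0,0,0],[-0.1,0,0,0],[0,0,0,0]]]' -0.7
python3 - <<'E'
from h import *
st();plan([.6,.0,.2],-90,n=14)
E
```

```text
time_s: 5.43
ee_pos: [0.4363, 0.2652, 0.0181]
tool_rot: [2.071, 0.293, -2.071]
force: [0.1, -0.2, -0.1]
grip_width: 0.0939
time_s: 6.85
ee_pos: [0.4377, 0.2665, 0.178]
tool_rot: [2.078, 0.294, -2.065]
force: [0.3, 0.3, -0.6]
grip_width: 0.0259
t 6.85 p [0.4377 0.2665 0.178 ] R [[0.006, 0.277, -0.961], [0.002, -0.961, -0.277], [-1.0, -0.001, -0.006]] F [ 0.3  0.3 -0.6] g 0.0259 q [ 0.12  0.36 -0.87  1.9   0.32  1.02 -2.18]
shift total [-0.087  1.204 -0.329] turn 0.1788 cur yaw -73.9 minrows shift 8.2 turn 2.5 | per row 14 [-0.0062, 0.086, -0.0235]
```

```bash
python3 -c "
from h import *
plan([.5,.0,.25],-90,n=12)"; python3 -m handwheel '[[[-0.06,0,0,0.045],[-0.06,0,0,0.045],[-0.06,0,0,0.045],[-0.05,0,0,0.045],[0,0,0,0]]]'
python3 -c "
from h import *
plan([.5,.0,.24],-90,n=10)"
```

```text
shift total [-0.289  1.093  0.054] turn 0.1788 cur yaw -73.9 minrows shift 7.4 turn 2.5 | per row 12 [-0.0241, 0.0911, 0.0045]
time_s: 7.27
ee_pos: [0.4367, 0.2657, 0.2326]
tool_rot: [-2.221, 0.005, 2.215]
force: [0.9, 0.7, -1.8]
grip_width: 0.0254
shift total [-0.03   1.061 -0.259] turn -0.0036 cur yaw -90.3 minrows shift 7.2 turn 0.0 | per row 10 [-0.003, 0.1061, -0.0259]
```

```bash
python3 -m handwheel '[[[0,0.106,-0.026,0],[0,0.106,-0.026,0],[0,0.106,-0.026,0],[0,0.106,-0.026,0],[0,0.106,-0.026,0],[0,0.106,-0.026,0],[0,0.106,-0.026,0],[0,0.106,-0.026,0],[0,0.106,-0.026,0],[0,0.106,-0.026,0],[0,0,0,0],[0,0,0,0]]]'
python3 - <<'E'
from h import *
st();c=cam('wrist');im=bot.read_camera('wrist');cv2.imwrite('pics/w2.png',im)
for n,z in [('nest',.008),('bolt_face',.029),('keeper_side',.054),('jig',0),('module',.2)]:
  for d in bot.mark_of('wrist',n):print(n,d['p'],np.round(d['centre']),pix2w(c,d['centre'],z))
E
```

```text
time_s: 8.27
ee_pos: [0.5003, -0.0012, 0.2295]
tool_rot: [-2.219, 0.002, 2.222]
force: [0.1, -0.1, -1.3]
grip_width: 0.0254
t 8.27 p [ 0.5003 -0.0012  0.2295] R [[-0.001, -0.002, -1.0], [0.0, -1.0, 0.002], [-1.0, -0.0, 0.001]] F [ 0.1 -0.1 -1.3] g 0.0254 q [ 0.55  0.23 -0.7   1.87  0.16  1.1  -1.78]
nest 0.81 [325.  35.] [ 0.66068675 -0.00657657  0.008     ]
bolt_face 0.57 [334. 195.] [ 0.5186937  -0.01500492  0.029     ]
keeper_side 0.76 [298. 208.] [0.51011144 0.01742859 0.054     ]
jig 0.92 [316.  89.] [0.6154299  0.00136231 0.        ]
module 0.74 [320. 284.] [ 0.49277373 -0.00223396  0.2       ]
```

View pics/w2.png

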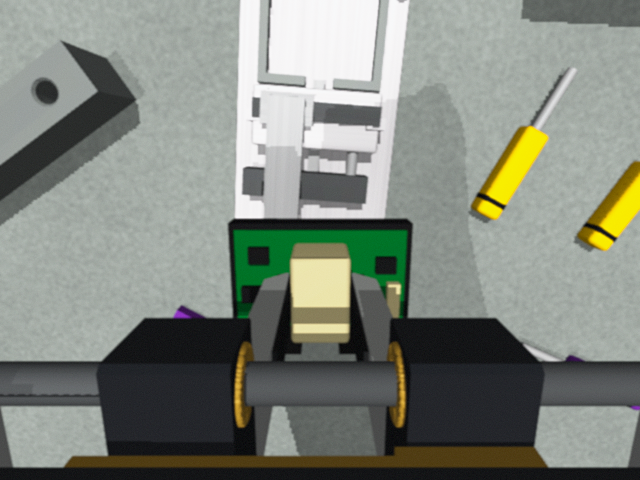

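The view shows the pocket at the top (258–385, 0–85) and the press block at (305,185). The jig is yawed a few degrees clockwise. I'll go further out and higher to see the whole nest.

```bash
python3 -m handwheel '[[[-0.06,0,-0.08,0],[-0.06,0,-0.08,0],[-0.06,0,-0.08,0],[-0.06,0,-0.08,0],[0,0,0,0],[0,0,0,0],[0,0,0,0]]]'
python3 - <<'E'
from h import *
st();c=cam('wrist');im=bot.read_camera('wrist');cv2.imwrite('pics/w3.png',im)
np.save('c3.npy',np.array(c,dtype=object),allow_pickle=True)
for n,z in [('nest',.008),('bolt_face',.029),('keeper_side',.054)]:
  for d in bot.mark_of('wrist',n):print(n,d['p'],np.round(d['centre']),pix2w(c,d['centre'],z))
# rectified view at z=.020 (wall top) 1px=0.5mm
K,r,t=c
def rectify(z,x0,x1,y0,y1,s):
    pts=[(x1,y1),(x1,y0),(x0,y0),(x0,y1)];src=np.float32([w2pix(c,(a,b,z)) for a,b in pts])
    W,H=int((y1-y0)/s),int((x1-x0)/s);dst=np.float32([(0,0),(W,0),(W,H),(0,H)])
    return cv2.warpPerspective(im,cv2.getPerspectiveTransform(src,dst),(W,H))
cv2.imwrite('pics/r3.png',cv2.resize(rectify(.020,.54,.76,-.1,.1,.0004),None,fx=1,fy=1))
E
```

```text
time_s: 9.15
ee_pos: [0.5801, 0.0002, 0.2898]
tool_rot: [-2.22, 0.001, 2.222]
force: [0.1, 0.2, -2.7]
grip_width: 0.0257
t 9.15 p [5.801e-01 2.000e-04 2.898e-01] R [[-0.001, -0.001, -1.0], [0.0, -1.0, 0.001], [-1.0, -0.0, 0.001]] F [ 0.1  0.2 -2.7] g 0.0257 q [ 0.48  0.34 -0.68  1.6   0.22  1.28 -1.81]Traceback (most recent call last):
  File "<stdin>", line 3, in <module>
ValueError: could not broadcast input array from shape (3,3) into shape (3,)
```

```bash
cat >> h.py <<'E'
def rectify(c,im,z,x0,x1,y0,y1,s):
    pts=[(x1,y1),(x1,y0),(x0,y0),(x0,y1)];src=np.float32([w2pix(c,(a,b,z)) for a,b in pts])
    W,H=round((y1-y0)/s),round((x1-x0)/s);dst=np.float32([(0,0),(W,0),(W,H),(0,H)])
    return cv2.warpPerspective(im,cv2.getPerspectiveTransform(src,dst),(W,H))
E
python3 - <<'E'
from h import *
c=cam('wrist');im=cv2.imread('pics/w3.png')
for n,z in [('nest',.008),('bolt_face',.029),('keeper_side',.054)]:
  for d in bot.mark_of('wrist',n):print(n,d['p'],np.round(d['centre']),pix2w(c,d['centre'],z))
cv2.imwrite('pics/r3.png',rectify(c,im,.020,.5,.74,-.1,.1,.0004))
E
```

```text
nest 0.78 [324. 127.] [ 0.66167222 -0.00557013  0.008     ]
```

View pics/r3.png

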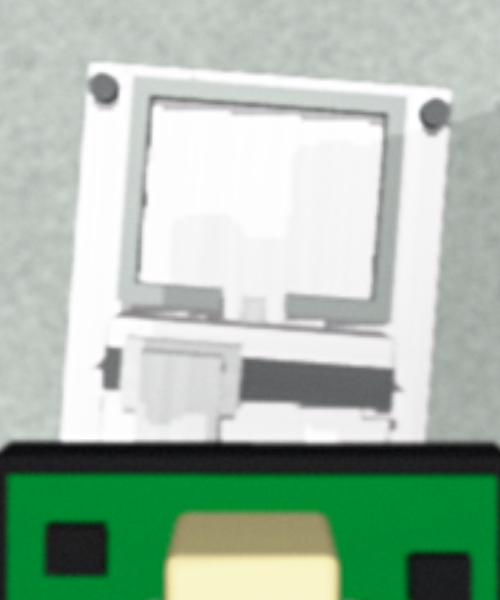

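The rectified crop shows the pocket's inner corners at (151,96), (387,114), (373,300) and (136,285). That puts the nest centre at about (0.6605,-0.0047) with a yaw of about -4.4°. Before going down I'll check clearance to the spray can.

```bash
python3 - <<'E'
from h import *
c=cam('top')
print('spray top',pix2w(c,(269,146),.15),'base?',pix2w(c,(273,158),.0))
bot.read_camera('scene');c=cam('scene')
for d in bot.mark_of('scene','spray'):print(d,pix2w(c,d['centre'],0))
plan([.6671,-.0052,.1],-94.4,n=8)
E
```

```text
spray top [0.7711595  0.15622743 0.15      ] base? [0.78637137 0.16318006 0.        ]
{'centre': [401.2, 318.9], 'p': 0.84} [0.7540912  0.15742137 0.        ]
{'centre': [459.2, 217.6], 'p': 0.74} [0.4629665  0.45091902 0.        ]
shift total [ 0.761  0.018 -0.347] turn 0.0474 cur yaw -90.1 minrows shift 5.5 turn 0.7 | per row 8 [0.0952, 0.0023, -0.0434]
```

```bash
python3 -m handwheel '[[[0,0,-0.087,0.024],[0,0.003,-0.087,0.023],[0.05,0,-0.087,0],[0.1,0,-0.087,0],[0.1,0,0,0],[0.1,0,0,0],[0.1,0,0,0],[0.1,0,0,0],[0.1,0,0,0],[0.1,0,0,0],[0.06,0,0,0],[0,0,0,0],[0,0,0,0]]]'
python3 -c "
from h import *
st();plan([.6671,-.0052,.06],-94.4,n=4)"
```

```text
time_s: 10.53
ee_pos: [0.6675, -0.0051, 0.0882]
tool_rot: [-2.182, 0.083, 2.183]
force: [0.6, 0.8, -0.6]
grip_width: 0.0254
t 10.53 p [ 0.6675 -0.0051  0.0882] R [[-0.001, -0.076, -0.997], [0.0, -0.997, 0.076], [-1.0, -0.0, 0.001]] F [ 0.6  0.8 -0.6] g 0.0254 q [ 0.35  0.68 -0.57  1.58  0.41  1.01 -1.99]
shift total [0.113 0.    0.002] turn 0.0005 cur yaw -94.4 minrows shift 0.7 turn 0.0 | per row 4 [0.0282, 0.0001, 0.0004]
```

```bash
python3 -m handwheel '[[[0.04,0,0.002,0],[0.04,0,0,0],[0.04,0,0,0],[0.04,0,0,0],[0.03,0,0,0],[0.03,0,0,0],[0,0,0,0],[0,0,0,0]]]'; python3 -m handwheel '[[[0.01,0,0,0],[0.01,0,0,0],[0.01,0,0,0],[0,0,0,0],[0,0,0,0]]]'
python3 -c "
from h import *
st();c=cam('wrist');im=bot.read_camera('wrist');cv2.imwrite('pics/w4.png',im)"
```

```text
time_s: 11.2
ee_pos: [0.6681, -0.0052, 0.0332]
tool_rot: [-2.185, 0.083, 2.18]
force: [2.5, -0.3, 3.8]
grip_width: 0.0257
time_s: 11.62
ee_pos: [0.6704, -0.0054, 0.0288]
tool_rot: [-2.19, 0.084, 2.175]
force: [1.4, -2.6, 34.3]
grip_width: 0.0262
t 11.62 p [ 0.6704 -0.0054  0.0288] R [[0.007, -0.077, -0.997], [-0.001, -0.997, 0.077], [-1.0, 0.0, -0.007]] F [ 1.4 -2.6 34.3] g 0.0262 q [ 0.33  0.75 -0.53  1.6   0.46  0.91 -2.02]
```

View pics/w4.png

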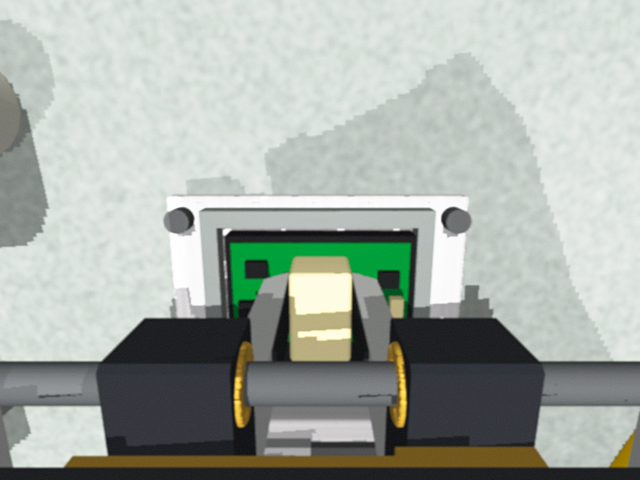

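Force went to 34 N with the module about 3 mm short of the floor. It seems to have pitched a little in the pads, and the image shows it inside the walls, about 1 mm off to the right. I'll relieve the force, shift +y 1 mm and let go.

```bash
python3 -m handwheel '[[[-0.01,-0.004,0,0],[0,0,0,0],[0,0,0,0]]]'; python3 -m handwheel '[[[0,0,0,0],[0,0,0,0],[0,0,0,0],[0,0,0,0],[0,0,0,0],[0,0,0,0],[0,0,0,0]]]' 0.3; python3 -m handwheel '[[[-0.1,0,0,0],[-0.1,0,0,0],[-0.1,0,0,0],[-0.1,0,0,0],[-0.1,0,0.1,0],[-0.1,0,0.1,0],[0,0,0.1,0],[0,0,0,0],[0,0,0,0]]]'
python3 -c "
from h import *
st();c=cam('wrist');im=bot.read_camera('wrist');cv2.imwrite('pics/w5.png',im)
x=bot.get_state();cv2.imwrite('pics/r5.png',rectify(c,im,.022,.48,.72,-.1,.1,.0004))"
```

```text
time_s: 11.92
ee_pos: [0.6688, -0.0045, 0.0288]
tool_rot: [-2.186, 0.084, 2.179]
force: [5.9, -1.9, 7.5]
grip_width: 0.0258
time_s: 12.5
ee_pos: [0.667, -0.0041, 0.0278]
tool_rot: [-2.182, 0.083, 2.183]
force: [-0.2, 0.5, 0.5]
grip_width: 0.0609
time_s: 13.25
ee_pos: [0.5919, 0.0012, 0.1787]
tool_rot: [-2.184, 0.084, 2.182]
force: [0.0, -0.3, 1.0]
grip_width: 0.0608
t 13.25 p [0.5919 0.0012 0.1787] R [[0.001, -0.076, -0.997], [-0.001, -0.997, 0.076], [-1.0, 0.001, -0.001]] F [ 0.  -0.3  1. ] g 0.0608 q [ 0.44  0.46 -0.64  1.71  0.31  1.08 -1.95]
```

View pics/r5.png

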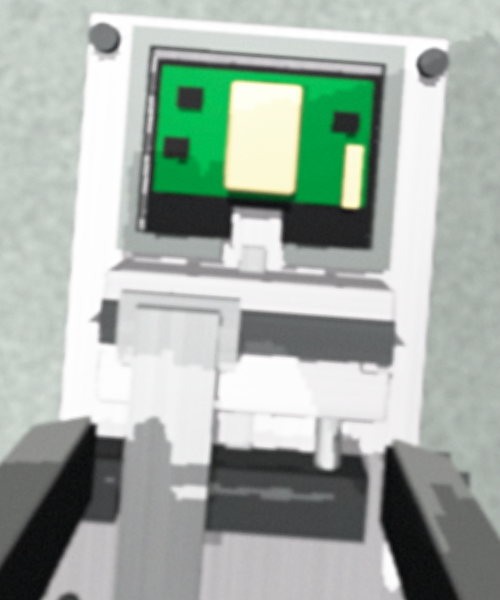

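The module is in the pocket, with its board inside the walls and its notch facing the bolt. The press block's front right corner is at (362,541), so bolt_face is at about (0.515,-0.012). Now I'll shut the fingers and go in front of the block.

```bash
python3 -m handwheel '[[[0,0.01,0.08,0],[0,0.01,0.08,0],[0,0.01,0.08,0],[0,0.01,0.08,0],[0,0.01,0.08,0],[0,0,0,0],[0,0,0,0],[0,0,0,0],[0,0,0,0]]]' -1
python3 - <<'E'
from h import *
st();plan([.4895,-.0105,.02],-94.4,n=10)
c=cam('wrist');im=bot.read_camera('wrist');cv2.imwrite('pics/w6.png',im)
for n,z in [('bolt_face',.029),('keeper_side',.054),('nest',.008)]:
  for d in bot.mark_of('wrist',n):print(n,d['p'],np.round(d['centre']),pix2w(c,d['centre'],z))
cv2.imwrite('pics/r6.png',rectify(c,im,.042,.44,.64,-.1,.1,.0004))
E
```

```text
time_s: 14.05
ee_pos: [0.4926, -0.0032, 0.1778]
tool_rot: [-2.182, 0.082, 2.182]
force: [-0.6, 0.4, -0.2]
grip_width: 0.0048
t 14.05 p [ 0.4926 -0.0032  0.1778] R [[-0.0, -0.076, -0.997], [0.001, -0.997, 0.076], [-1.0, -0.001, 0.0]] F [-0.6  0.4 -0.2] g 0.0048 q [ 0.54  0.28 -0.69  1.95  0.21  0.99 -1.89]
shift total [0.631 0.031 0.01 ] turn 0.0005 cur yaw -94.4 minrows shift 4.2 turn 0.0 | per row 10 [0.0631, 0.0031, 0.001]
bolt_face 0.83 [330. 196.] [ 0.51615005 -0.01389135  0.029     ]
keeper_side 0.61 [291. 213.] [0.50882216 0.01691165 0.054     ]
```

View pics/r6.png

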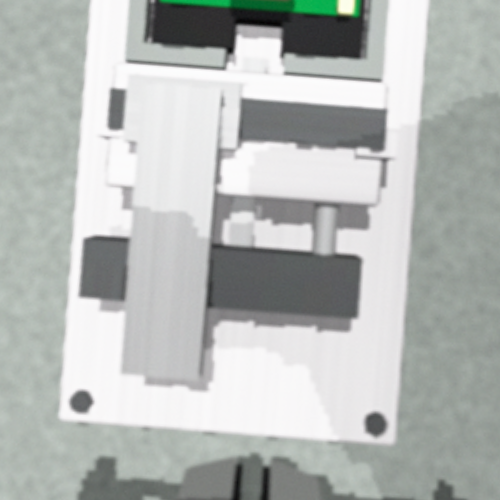

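The block's front right corner is at (358,318), which agrees with bolt_face at (0.515,-0.013). The keeper arm's -y side is at about column 210. Going down.

```bash
python3 -m handwheel '[[[0,0.031,0.012,0],[0.1,0,0,0],[0.1,0,0,0],[0.1,0,0,0],[0.1,0,0,0],[0.1,0,0,0],[0.08,0,0,0],[0.04,0,0,0],[0,0,0,0],[0,0,0,0]]]'; python3 -m handwheel '[[[0,0,-0.02,0],[0,0,-0.02,0],[0,0,-0.02,0],[0,0,-0.01,0],[0,0,0,0],[0,0,0,0]]]'
python3 -c "
from h import *
st()"
```

```text
time_s: 15.08
ee_pos: [0.4882, -0.0109, 0.0233]
tool_rot: [-2.182, 0.083, 2.183]
force: [-0.5, 0.7, 0.6]
grip_width: 0.0004
time_s: 15.58
ee_pos: [0.5057, -0.0122, 0.023]
tool_rot: [-2.183, 0.083, 2.182]
force: [-0.4, -0.2, 0.5]
grip_width: 0.0005
t 15.58 p [ 0.5057 -0.0122  0.023 ] R [[0.0, -0.076, -0.997], [0.0, -0.997, 0.076], [-1.0, -0.0, -0.0]] F [-0.4 -0.2  0.5] g 0.0005 q [ 0.42  0.54 -0.56  2.02  0.44  0.7  -2.06]
```

```bash
python3 -m handwheel '[[[0,0,-0.015,0],[0,0,-0.015,0],[0,0,-0.015,0],[0,0,-0.01,0],[0,0,0,0],[0,0,0,0]]]';python3 -m handwheel '[[[0,0,-0.01,0],[0,0,-0.005,0],[0,0,0,0],[0,0,0,0]]]'
```

```text
time_s: 16.08
ee_pos: [0.5183, -0.0131, 0.0227]
tool_rot: [-2.18, 0.083, 2.185]
force: [-9.5, 1.4, 6.4]
grip_width: 0.0007
time_s: 16.42
ee_pos: [0.5203, -0.0134, 0.0224]
tool_rot: [-2.177, 0.084, 2.189]
force: [-20.3, 1.6, 13.6]
grip_width: 0.0006
```

```bash
python3 -m handwheel '[[[0,-0.01,0,0],[0,-0.01,0,0],[0,-0.01,0,0],[0,-0.01,0,0],[0,-0.01,0,0],[0,-0.01,0,0],[0,-0.01,0,0],[0,0,0,0]]]';python3 -m handwheel '[[[0,-0.01,0,0],[0,-0.01,0,0],[0,-0.01,0,0],[0,-0.01,0,0],[0,-0.01,0,0],[0,0,0,0],[0,0,0,0]]]';python3 -m handwheel '[[[0,-0.01,0,0],[0,-0.01,0,0],[0,-0.01,0,0],[0,0,0,0],[0,0,0,0]]]'
```

```text
time_s: 17.08
ee_pos: [0.5215, 0.0028, 0.0218]
tool_rot: [-2.177, 0.086, 2.19]
force: [-13.5, -5.4, -1.1]
grip_width: 0.0003
time_s: 17.67
ee_pos: [0.5224, 0.0149, 0.0217]
tool_rot: [-2.176, 0.087, 2.19]
force: [-14.0, -7.4, -0.7]
grip_width: 0.0006
time_s: 18.08
ee_pos: [0.523, 0.0225, 0.0217]
tool_rot: [-2.177, 0.087, 2.19]
force: [-14.2, -6.7, 0.4]
grip_width: 0.0008
```

```bash
python3 -m handwheel '[[[0,-0.01,0,0],[0,-0.005,0,0],[0,0,0,0],[0,0,0,0]]]';python3 -m handwheel '[[[0,-0.01,0,0],[0,0,0,0],[0,0,0,0]]]'
```

```text
time_s: 18.42
ee_pos: [0.5229, 0.0232, 0.0216]
tool_rot: [-2.176, 0.093, 2.192]
force: [-17.0, -22.7, 4.7]
grip_width: 0.0004
time_s: 18.67
ee_pos: [0.523, 0.0235, 0.0216]
tool_rot: [-2.176, 0.098, 2.193]
force: [-18.9, -34.1, 8.5]
grip_width: 0.0008
```

The keeper is at its stop. I'll back off sideways, then away from the bolt, then up and look.

```bash
python3 -m handwheel '[[[0,0.01,0,0],[0,0.012,0,0],[0,0.008,0,0],[0,0,0.01,0],[0,0,0.02,0],[0,0,0.04,0],[0,0,0.06,0],[0,0.04,0.04,0],[-0.1,0.04,0,0],[-0.15,0,0,0],[-0.15,0,0,0],[-0.15,0,0,0],[-0.1,0,0,0],[0,0,-0.02,0],[0,0,0,0],[0,0,0,0]]]'
python3 - <<'E'
from h import *
st()
c=cam('wrist');im=bot.read_camera('wrist')
cv2.imwrite('pics/r7.png',rectify(c,im,.042,.44,.72,-.1,.1,.0005))
E
```

```text
time_s: 20.0
ee_pos: [0.4865, 0.0054, 0.185]
tool_rot: [-2.182, 0.084, 2.183]
force: [-0.4, 0.4, -0.3]
grip_width: 0.0004
t 20.0 p [0.4865 0.0054 0.185 ] R [[-0.0, -0.076, -0.997], [-0.0, -0.997, 0.076], [-1.0, 0.0, 0.0]] F [-0.4  0.4 -0.3] g 0.0004 q [ 0.54  0.26 -0.71  1.95  0.2   1.   -1.9 ]
```

View pics/r7.png

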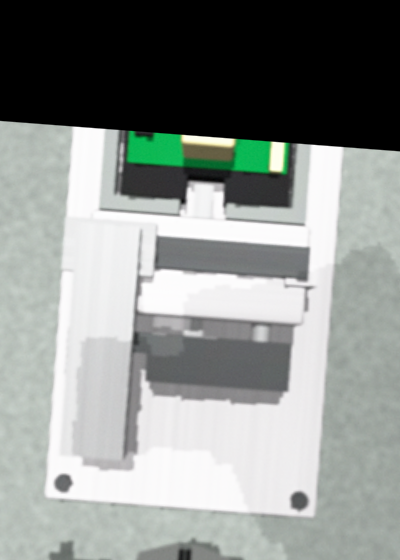

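The bolt stayed in: the block corner is now at x≈0.5245, 11.7 mm further in. The keeper arm is across and the tip is in the notch. On to the drivers.

```bash
python3 -m handwheel '[[[-0.06,0.13,0.01,0],[-0.06,0.13,0.01,0],[-0.06,0.13,0.01,0],[-0.06,0.13,0.01,0],[-0.06,0.13,0.01,0],[-0.06,0.13,0.01,0],[-0.06,0.13,0,0],[-0.06,0.13,0,0],[0,0,0,0],[0,0,0,0]]]' 0.2
cat >> h.py <<'E'
def drivers(c,im):
    hsv=cv2.cvtColor(im,cv2.COLOR_BGR2HSV);m=cv2.inRange(hsv,(18,120,60),(35,255,255))
    m=cv2.morphologyEx(m,cv2.MORPH_CLOSE,np.ones((7,7)))
    n,l,s,ce=cv2.connectedComponentsWithStats(m);out=[]
    for i in range(1,n):
        if s[i,4]<300: continue
        w=np.array([pix2w(c,p[0],.024)[:2] for p in cv2.findNonZero((l==i).astype('uint8'))],'float32')*1000
        (cx,cy),(a,b),an=cv2.minAreaRect(w)
        yaw=an if a>b else an+90
        yaw=(yaw+90)%180-90
        print('driver',np.round([cx,cy],1),'size',np.round([a,b],1),'yaw',round(yaw,1),'box',s[i,:4]);out.append((cx,cy,yaw))
    return out
E
python3 - <<'E'
from h import *
st()
c=cam('wrist');im=bot.read_camera('wrist');cv2.imwrite('pics/w8.png',im);drivers(c,im)
for n,z in [('driver1_tip',.012)]:
  for d in bot.mark_of('wrist',n):print(n,d['p'],np.round(d['centre']),pix2w(c,d['centre'],z))
E
```

```text
time_s: 20.88
ee_pos: [0.4516, -0.2537, 0.3044]
tool_rot: [-2.18, 0.085, 2.182]
force: [-0.0, 1.2, 0.0]
grip_width: 0.0562
t 20.88 p [ 0.4516 -0.2537  0.3044] R [[-0.001, -0.079, -0.997], [0.001, -0.997, 0.079], [-1.0, -0.001, 0.001]] F [-0.   1.2  0. ] g 0.0562 q [ 0.94  0.18 -0.55  1.73  0.1   1.26 -1.28]
driver [ 587.8 -441.4] size [26.  93.6] yaw -39.6 box [452  15  74  87]
driver [ 536.8 -183.4] size [26.  90.3] yaw -27.8 box [225  87  48  84]
driver [ 505.3 -294.6] size [24.7 89.9] yaw -31.1 box [327 110  54  81]
driver [233.7 -32. ] size [ 39.7 126. ] yaw -15.2 box [143 342  36  86]
driver [ 202.4 -439.7] size [124.6  39.5] yaw 6.2 box [462 342  36  86]
driver [ 103.1 -335.1] size [639.5  29.9] yaw 85.5 box [162 447 478  20]
driver1_tip 0.74 [285.  32.] [ 0.63334021 -0.23109737  0.012     ]
```

View pics/w8.png

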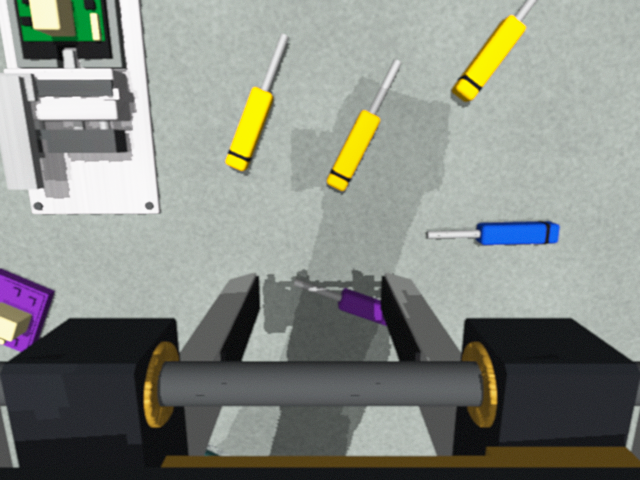

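The drivers' handles are at (250,128), (354,150) and (490,58), with the shanks up and to the right. The first is centred at about (0.537,-0.183), yaw -28°. I'll grasp it near its rear end so that it can swing shank-down.

```bash
cat >> h.py <<'E'
def gplan(x,y,yaw,z,off=-35,n=10):
    a=np.radians(yaw);plan([x/1e3+off/1e3*np.cos(a),y/1e3+off/1e3*np.sin(a),z],yaw+90,n)
E
python3 -c "
from h import *
gplan(536.8,-183.4,-27.8,.06,n=9)"
```

```text
shift total [ 0.977 -0.351 -0.191] turn 0.2611 cur yaw -94.3 minrows shift 6.9 turn 3.6 | per row 9 [0.1085, -0.039, -0.0212]
```

```bash
python3 -m handwheel '[[[0.1,-0.05,-0.027,0],[0.13,-0.05,-0.027,0],[0.13,-0.05,-0.027,0],[0.13,-0.05,-0.027,0],[0.13,-0.05,-0.027,0],[0.12,-0.05,-0.027,0],[0.12,-0.051,-0.029,0],[0.1,0,0,0],[0,0,0,0.065],[0,0,0,0.065],[0,0,0,0.065],[0,0,0,0.066],[0,0,0,0],[0,0,0,0]]]'
python3 -c "
from h import *
st();gplan(536.8,-183.4,-27.8,.005,n=1)"
```

```text
time_s: 22.15
ee_pos: [0.5061, -0.1673, 0.0651]
tool_rot: [-1.952, 0.479, 1.954]
force: [1.3, -0.0, -0.1]
grip_width: 0.0565
t 22.15 p [ 0.5061 -0.1673  0.0651] R [[-0.001, -0.463, -0.887], [0.0, -0.887, 0.463], [-1.0, -0.0, 0.001]] F [ 1.3 -0.  -0.1] g 0.0565 q [ 0.61  0.47 -0.42  1.94  0.27  0.78 -2.02]
shift total [ 0.24  -0.     0.001] turn 0.0028 cur yaw -117.6 minrows shift 1.6 turn 0.0 | per row 1 [0.2403, -0.0001, 0.0013]
```

```bash
python3 -m handwheel '[[[0.06,0,0,0],[0.06,0,0,0],[0.06,0,0,0],[0.04,0,0,0],[0.02,0,0,0],[0,0,0,0],[0,0,0,0]]]'; python3 -m handwheel '[[[0,0,0,0],[0,0,0,0],[0,0,0,0],[0,0,0,0],[0,0,0,0],[0,0,0,0],[-0.03,0,0,0],[-0.08,0,0,0],[-0.12,0,0,0],[-0.12,0,0,0],[-0.15,0,0,0],[-0.15,0,0,0],[-0.15,0,0,0],[-0.12,0,0,0],[0,0,0,0],[0,0,0,0],[0,0,0,0],[0,0,0,0]]]' -0.8
python3 - <<'E'
from h import *
st()
im=bot.read_camera('scene');cv2.imwrite('pics/s9.png',im)
p=w2pix(cam('scene'),bot.get_state()['ee_pos']).astype(int);print(p)
cv2.imwrite('pics/s9c.png',cv2.resize(im[max(0,p[1]-80):p[1]+80,max(0,p[0]-100):p[0]+100],None,fx=3,fy=3))
E
```

```text
time_s: 22.73
ee_pos: [0.5065, -0.1685, 0.0057]
tool_rot: [-1.95, 0.482, 1.951]
force: [-1.0, -0.2, 0.5]
grip_width: 0.0569
time_s: 24.23
ee_pos: [0.5056, -0.1685, 0.2342]
tool_rot: [-1.948, 0.483, 1.952]
force: [0.6, -0.1, -1.6]
grip_width: 0.0242
t 24.23 p [ 0.5056 -0.1685  0.2342] R [[-0.002, -0.467, -0.884], [0.001, -0.884, 0.467], [-1.0, 0.0, 0.002]] F [ 0.6 -0.1 -1.6] g 0.0242 q [ 0.68  0.26 -0.49  1.79  0.13  1.12 -1.91]
[244 204]
```

View pics/s9c.png

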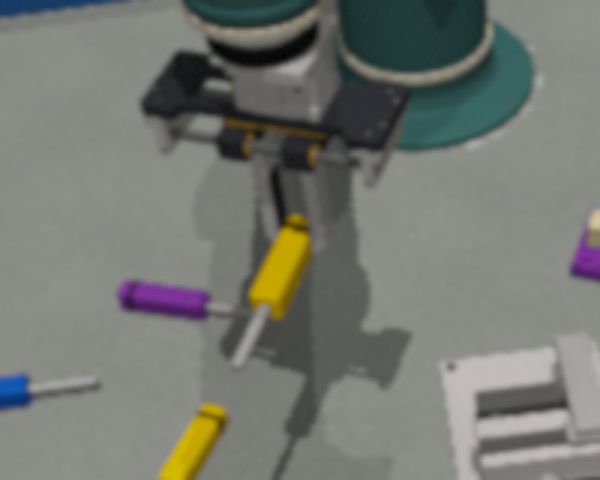

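The driver hangs from the pads with its shank pointing towards the camera, partly down. I'll fit the pitch from the tip pixel, about (223,245) in the full frame.

```bash
cat >> h.py <<'E'
def pitch(n,uv,L=.140):
    s=bot.get_state();r=R.from_rotvec(s['tool_rot']).as_matrix();g=np.array(s['ee_pos'])-.019*r[:,0];c=cam(n);b=[]
    for a in range(-20,120):
        t=np.radians(a);P=g+L*(np.cos(t)*-r[:,2]+np.sin(t)*r[:,0]);b.append((np.linalg.norm(w2pix(c,P)-uv),a))
    print('pitch down',min(b))
E
python3 - <<'E'
from h import *
pitch('scene',(223.3,244.7))
for n in ['scene','top']:
    bot.read_camera(n)
    for d in bot.mark_of(n,'driver1_tip'):print(n,d);pitch(n,d['centre'])
E
```

```text
pitch down (np.float64(3.555615779033752), 5)
scene {'centre': [219.5, 244.4], 'p': 0.86}
pitch down (np.float64(0.13097070551493667), 3)
```

It's held nearly horizontal (pitch about 5°), so the pads don't let it swing. The tool can't tilt, so I'll regrip ahead of the balance point and lever the handle's rear up against the rack's top edge. First it goes back on the bench, and I regrip 60 mm further forward.

```bash
python3 -m handwheel '[[[0.14,0,0,0],[0.15,0,0,0],[0.15,0,0,0],[0.15,0,0,0],[0.12,0,0,0],[0.09,0,0,0],[0.05,0,0,0],[0.04,0,0,0],[0.02,0,0,0],[0,0,0,0],[0,0,0,0]]]'; python3 -m handwheel '[[[0,0,0,0],[0,0,0,0],[0,0,0,0],[0,0,0,0],[0,0,0,0],[-0.1,0,0,0],[-0.1,0,0,0],[-0.1,0,0,0],[0,0,0,0],[0,0,0,0]]]' 0.2
python3 - <<'E'
from h import *
st()
c=cam('wrist');im=bot.read_camera('wrist');cv2.imwrite('pics/w10.png',im);D=drivers(c,im)
for d in D:
  if 450<d[0]<620 and -250<d[1]<-100: gplan(*d,.005,off=25,n=1)
E
```

```text
time_s: 25.4
ee_pos: [0.5069, -0.1689, 0.0088]
tool_rot: [-1.951, 0.484, 1.949]
force: [-0.8, 1.1, -1.0]
grip_width: 0.0242
time_s: 26.23
ee_pos: [0.5071, -0.1691, 0.0841]
tool_rot: [-1.952, 0.484, 1.948]
force: [-0.3, -0.0, 0.1]
grip_width: 0.0564
t 26.23 p [ 0.5071 -0.1691  0.0841] R [[0.002, -0.467, -0.884], [-0.001, -0.884, 0.467], [-1.0, -0.0, -0.002]] F [-0.3 -0.   0.1] g 0.0564 q [ 0.63  0.45 -0.44  1.93  0.26  0.82 -2.02]
driver [ 507.4 -291.4] size [29.7 89.2] yaw -31.1 box [471  78  73 158]
driver [ 537.2 -184.6] size [23.9 89.4] yaw -25.2 box [294 122  46 152]
driver [477.7 -33.9] size [20.8 65.4] yaw -38.7 box [143 342  36  86]
driver [ 377.8 -222.8] size [20.9 65.6] yaw -17.1 box [462 342  37  86]
driver [ 352.1 -152. ] size [333.3  16.4] yaw 62.1 box [162 447 478  21]
shift total [ 0.312 -0.007 -0.238] turn -0.0291 cur yaw -117.9 minrows shift 2.6 turn 0.4 | per row 1 [0.3122, -0.0067, -0.238]
```

```bash
python3 -m handwheel '[[[0,-0.007,-0.13,-0.029],[0,0,-0.128,0],[0.08,0,0,0],[0.08,0,0,0],[0.08,0,0,0],[0.05,0,0,0],[0.02,0,0,0],[0,0,0,0],[0,0,0,0]]]'; python3 -m handwheel '[[[0,0,0,0],[0,0,0,0],[0,0,0,0],[0,0,0,0],[0,0,0,0],[0,0,0,0],[-0.03,0,0,0],[-0.08,0,0,0],[-0.1,0,0,0],[-0.1,0,0,0],[-0.12,0,0,0],[-0.12,0,0,0],[-0.12,0,0,0],[-0.12,0,0,0],[-0.1,0,0,0],[-0.05,0,0,0],[0,0,0,0],[0,0,0,0]]]' -0.8
python3 - <<'E'
from h import *
st();plan([.58,.24,.25],-55,n=12)
E
```

```text
time_s: 27.03
ee_pos: [0.5651, -0.1959, 0.0057]
tool_rot: [-1.978, 0.442, 1.977]
force: [0.5, 0.1, 0.2]
grip_width: 0.0564
time_s: 28.53
ee_pos: [0.5647, -0.196, 0.2399]
tool_rot: [-1.977, 0.443, 1.978]
force: [-0.2, 0.3, -2.5]
grip_width: 0.0239
t 28.53 p [ 0.5647 -0.196   0.2399] R [[-0.0, -0.427, -0.904], [-0.0, -0.904, 0.427], [-1.0, 0.0, 0.0]] F [-0.2  0.3 -2.5] g 0.0239 q [ 0.66  0.38 -0.49  1.63  0.19  1.18 -1.88]
shift total [-0.04  -1.603  0.688] turn -0.6694 cur yaw -115.2 minrows shift 11.5 turn 9.3 | per row 12 [-0.0034, -0.1336, 0.0574]
```

```bash
python3 -m handwheel '[[[-0.01,-0.125,0.07,0],[-0.01,-0.125,0.07,0],[-0.01,-0.125,0.07,0],[-0.01,-0.125,0.07,0],[0,-0.125,0.07,0],[0,-0.125,0.07,0],[0,-0.125,0.07,0],[0,-0.125,0.07,0],[0,-0.125,0.07,0],[0,-0.125,0.07,0],[0,-0.125,0.07,0],[0,-0.125,0.07,0],[0,-0.08,0.07,0],[0,0,0,0]]]'; python3 -m handwheel '[[[0,0,0,-0.067],[0,0,0,-0.067],[0,0,0,-0.067],[0,0,0,-0.067],[0,0,0,-0.067],[0,0,0,-0.067],[0,0,0,-0.067],[0,0,0,-0.067],[0,0,0,-0.067],[0,0,0,-0.067],[0,0,0,0],[0,0,0,0]]]'
python3 - <<'E'
from h import *
st();c=cam('wrist');im=bot.read_camera('wrist');cv2.imwrite('pics/w11.png',im)
for d in bot.mark_of('wrist','rack_hole1'):print(d['p'],np.round(d['centre']),pix2w(c,d['centre'],.07))
E
```

```text
time_s: 29.7
ee_pos: [0.5243, 0.2639, 0.2485]
tool_rot: [-1.977, 0.435, 1.985]
force: [-0.4, 0.6, -1.6]
grip_width: 0.0242
time_s: 30.7
ee_pos: [0.5271, 0.2579, 0.249]
tool_rot: [1.872, 0.589, -1.876]
force: [0.5, -0.2, -1.4]
grip_width: 0.0239
t 30.7 p [0.5271 0.2579 0.249 ] R [[-0.002, 0.572, -0.82], [-0.0, -0.82, -0.572], [-1.0, -0.001, 0.002]] F [ 0.5 -0.2 -1.4] g 0.0239 q [ 0.16  0.44 -0.89  1.64  0.36  1.24 -1.76]
0.94 [415. 172.] [0.60755443 0.21323693 0.07      ]
0.75 [230. 167.] [0.51925049 0.34752087 0.07      ]
0.55 [322. 170.] [0.56273714 0.28066243 0.07      ]
```

View pics/w11.png

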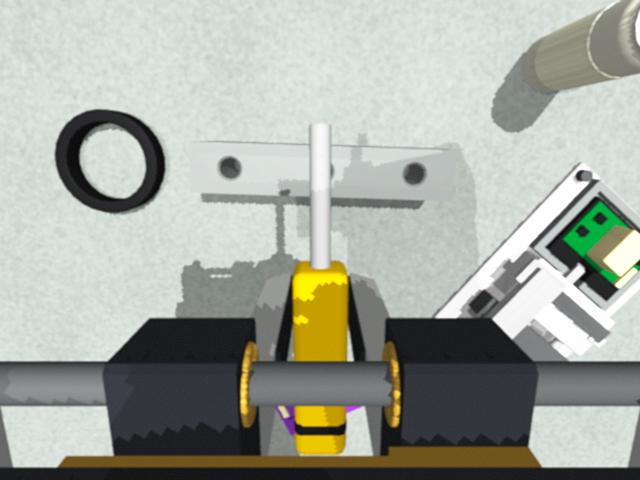

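The driver is held level and centred between the pads. The rack holes are at (230,167), (322,170) and (415,172). I'll carry it past the rack's far edge so that its rear overhangs the top.

```bash
python3 -c "
from h import *
plan([.5962,.3027,.09],-56,n=8)"
```

```text
shift total [ 0.638  0.012 -0.329] turn 0.0096 cur yaw -55.1 minrows shift 4.7 turn 0.1 | per row 8 [0.0798, 0.0015, -0.0411]
```

```bash
python3 -m handwheel '[[[0,0.006,-0.11,0.01],[0,0.006,-0.11,0],[0,0,-0.11,0],[0.1,0,0,0],[0.1,0,0,0],[0.12,0,0,0],[0.12,0,0,0],[0.1,0,0,0],[0.08,0,0,0],[0.04,0,0,0],[0.04,0,0,0],[0,0,0,0],[0,0,0,0]]]'; python3 -m handwheel '[[[0.01,0,0,0],[0.01,0,0,0],[0.01,0,0,0],[0,0,0,0]]]'
python3 -c "
from h import *
st();plan([.593,.3005,.051],-56,n=5)"
```

```text
time_s: 31.88
ee_pos: [0.5975, 0.3028, 0.0759]
tool_rot: [1.883, 0.578, -1.882]
force: [0.0, 0.0, -1.1]
grip_width: 0.0241
time_s: 32.22
ee_pos: [0.5988, 0.3036, 0.0698]
tool_rot: [1.886, 0.579, -1.878]
force: [2.1, 2.2, 9.0]
grip_width: 0.0235
t 32.22 p [0.5988 0.3036 0.0698] R [[0.004, 0.561, -0.828], [0.002, -0.828, -0.561], [-1.0, 0.0, -0.004]] F [2.1 2.2 9. ] g 0.0235 q [-0.02  0.76 -0.74  1.58  0.57  1.03 -1.9 ]
shift total [ 0.075 -0.003  0.026] turn 0.0014 cur yaw -55.9 minrows shift 0.5 turn 0.0 | per row 5 [0.0151, -0.0006, 0.0053]
```

```bash
for i in 1; do python3 -m handwheel '[[[0.015,0,0,0],[0.015,0,0.005,0],[0,0,0,0],[0,0,0,0]]]'; done; python3 -m handwheel '[[[0.015,0,0.008,0],[0.015,0,0.008,0],[0,0,0,0],[0,0,0,0]]]'
python3 - <<'E'
from h import *
st();bot.read_camera('scene')
for d in bot.mark_of('scene','driver1_tip'):print(d);pitch('scene',d['centre'],.075)
E
```

```text
time_s: 32.55
ee_pos: [0.5983, 0.3033, 0.0627]
tool_rot: [1.888, 0.579, -1.877]
force: [6.2, 4.6, 8.5]
grip_width: 0.0236
time_s: 32.88
ee_pos: [0.5955, 0.3013, 0.0557]
tool_rot: [1.889, 0.58, -1.876]
force: [8.0, 4.6, 12.1]
grip_width: 0.0234
t 32.88 p [0.5955 0.3013 0.0557] R [[0.006, 0.561, -0.828], [0.004, -0.828, -0.561], [-1.0, 0.0, -0.007]] F [ 8.   4.6 12.1] g 0.0234 q [-0.02  0.77 -0.73  1.6   0.59  1.   -1.91]
{'centre': [458.7, 262.0], 'p': 0.66}
pitch down (np.float64(1.363402172492765), 17)
{'centre': [404.1, 319.3], 'p': 0.48}
pitch down (np.float64(64.5282040649961), 83)
```

```bash
python3 -m handwheel '[[[0.012,0,0.01,0],[0.012,0,0.01,0],[0,0,0,0],[0,0,0,0]]]';  python3 -m handwheel '[[[0.01,0,0.01,0],[0.01,0,0.01,0],[0,0,0,0],[0,0,0,0]]]'
python3 - <<'E'
from h import *
st();im=bot.read_camera('scene')
for d in bot.mark_of('scene','driver1_tip'):print(d);pitch('scene',d['centre'],.075)
cv2.imwrite('pics/s12.png',cv2.resize(im[150:310,340:540],None,fx=3,fy=3))
E
```

```text
time_s: 33.32
ee_pos: [0.5922, 0.2991, 0.0506]
tool_rot: [1.892, 0.58, -1.874]
force: [9.9, 6.5, 18.9]
grip_width: 0.024
time_s: 33.65
ee_pos: [0.5902, 0.2978, 0.0474]
tool_rot: [1.898, 0.582, -1.87]
force: [16.5, 9.9, 29.0]
grip_width: 0.0239
t 33.65 p [0.5902 0.2978 0.0474] R [[0.012, 0.561, -0.828], [0.008, -0.828, -0.561], [-1.0, 0.0, -0.015]] F [16.5  9.9 29. ] g 0.0239 q [-0.02  0.77 -0.73  1.62  0.6   0.97 -1.92]
{'centre': [456.1, 264.4], 'p': 0.63}
pitch down (np.float64(2.8064044327215933), 19)
{'centre': [326.1, 246.3], 'p': 0.33}
pitch down (np.float64(91.36933967196568), 119)
```

View pics/s12.png

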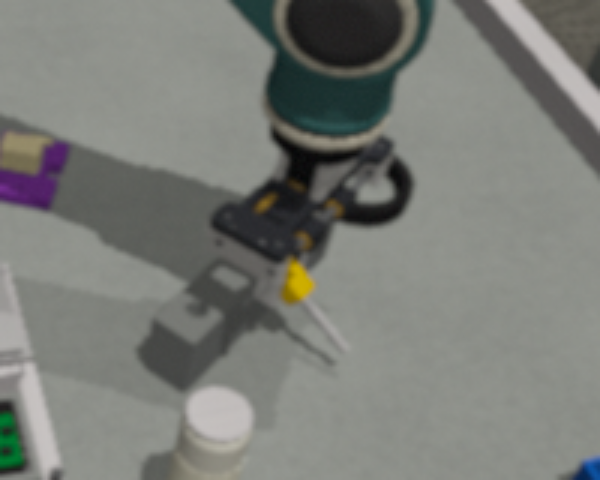

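The shank shows beyond the rack with its tip at crop (348,352), full frame (456,267). I'll check how well that pixel determines the pitch.

```bash
python3 - <<'E'
from h import *
s=bot.get_state();r=R.from_rotvec(s['tool_rot']).as_matrix();g=np.array(s['ee_pos'])-.019*r[:,0]
for n in ['scene']:
  c=cam(n);print(np.round(w2pix(c,g)))
  for L in(.045-.030,.075):
    print(L,[(a,np.round(w2pix(c,g+L*(np.cos(np.radians(a))*-r[:,2]+np.sin(np.radians(a))*r[:,0]))).tolist()) for a in (0,20,30,40,50,60)])
im=bot.read_camera('top');cv2.imwrite('pics/t12.png',im)
for d in bot.mark_of('top','driver1_tip'):print(d['p'],d['centre'])
E
```

```text
[433. 243.]
0.015 [(0, [438.0, 245.0]), (20, [437.0, 247.0]), (30, [436.0, 247.0]), (40, [436.0, 247.0]), (50, [435.0, 247.0]), (60, [434.0, 247.0])]
0.075 [(0, [458.0, 257.0]), (20, [454.0, 262.0]), (30, [451.0, 264.0]), (40, [448.0, 265.0]), (50, [444.0, 266.0]), (60, [440.0, 266.0])]
```

The pitch is about 28°, and the short lever let the handle slip up in the pads. I'll use a longer lever: raise, move 25 mm out, press down again.

```bash
python3 -m handwheel '[[[-0.04,0,0,0],[-0.08,0,0,0],[-0.04,0,-0.03,0],[0,0,-0.05,0],[0,0,-0.03,0],[0,0,0,0],[0,0,0,0]]]'; python3 -m handwheel '[[[0.02,0,0,0],[0.02,0,0,0],[0.02,0,0,0],[0.02,0,0,0],[0,0,0,0],[0,0,0,0]]]'; python3 -m handwheel '[[[0.02,0,0,0],[0.02,0,0,0],[0,0,0,0],[0,0,0,0]]]'
```

```text
time_s: 34.43
ee_pos: [0.607, 0.3094, 0.0815]
tool_rot: [1.881, 0.578, -1.882]
force: [0.1, -0.4, -1.1]
grip_width: 0.024
time_s: 34.93
ee_pos: [0.6072, 0.3093, 0.0615]
tool_rot: [1.881, 0.578, -1.882]
force: [0.6, 0.3, -0.4]
grip_width: 0.024
time_s: 35.27
ee_pos: [0.6072, 0.3093, 0.0516]
tool_rot: [1.881, 0.578, -1.882]
force: [0.2, 1.0, -1.2]
grip_width: 0.0239
```

```bash
python3 -m handwheel '[[[0.02,0,0,0],[0.02,0,0,0],[0,0,0,0],[0,0,0,0]]]'; python3 -m handwheel '[[[0.02,0,0,0],[0,0,0,0],[0,0,0,0]]]'; python3 -m handwheel '[[[0.02,0,0,0],[0,0,0,0],[0,0,0,0]]]'
python3 - <<'E'
from h import *
st();im=bot.read_camera('scene')
cv2.imwrite('pics/s13.png',cv2.resize(im[210:310,400:520],None,fx=5,fy=5,interpolation=cv2.INTER_CUBIC))
for d in bot.mark_of('scene','driver1_tip'):print(d);pitch('scene',d['centre'],.08)
E
```

```text
time_s: 35.6
ee_pos: [0.6072, 0.3094, 0.0415]
tool_rot: [1.881, 0.578, -1.882]
force: [0.3, 1.1, -1.1]
grip_width: 0.0239
time_s: 35.85
ee_pos: [0.6073, 0.3094, 0.0367]
tool_rot: [1.881, 0.578, -1.882]
force: [-0.3, 0.7, -2.4]
grip_width: 0.024
time_s: 36.1
ee_pos: [0.6079, 0.3098, 0.0322]
tool_rot: [1.883, 0.579, -1.881]
force: [3.7, 1.4, 1.7]
grip_width: 0.0241
t 36.1 p [0.6079 0.3098 0.0322] R [[0.001, 0.561, -0.828], [0.001, -0.828, -0.561], [-1.0, -0.0, -0.001]] F [3.7 1.4 1.7] g 0.0241 q [-0.05  0.82 -0.71  1.56  0.61  0.99 -1.92]
{'centre': [208.2, 270.8], 'p': 0.75}
pitch down (np.float64(213.74547439611905), 119)
{'centre': [460.9, 275.5], 'p': 0.58}
pitch down (np.float64(2.8130200147655824), 26)
{'centre': [438.7, 218.8], 'p': 0.49}
pitch down (np.float64(44.46660484853133), 119)
```

View pics/s13.png

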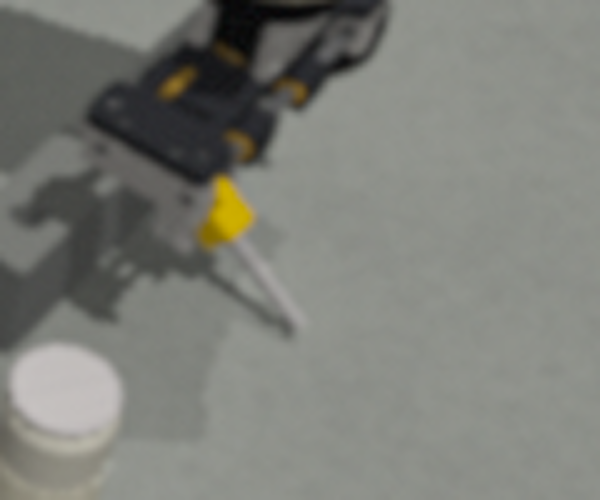

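The tip is nearly on the bench (it meets its shadow at crop (300,325)) with a pitch of about 35–40°. That's enough for a better trick. From the robot side I'll push the tip against the rack's wall with the grip higher than the tip, following an arc to vertical.

```bash
python3 -m handwheel '[[[-0.1,0,0,0],[-0.12,0,0,0],[-0.12,0,0,0],[-0.12,0,0,0],[-0.05,0,0,0],[0,0,0.14,0],[0,0,0.14,0],[0,0,0.14,0],[0,0,0.14,0],[0,0,0.06,0],[0,0,0,0],[0,0,0,0]]]'
python3 - <<'E'
from h import *
st();bot.read_camera('scene');plan([.4825,.2264,.085],-56,n=6)
for d in bot.mark_of('scene','driver1_tip'):print(d);pitch('scene',d['centre'],.08)
im=bot.read_camera('wrist');cv2.imwrite('pics/w14.png',im)
for d in bot.mark_of('wrist','driver1_tip'):print(d);pitch('wrist',d['centre'],.08)
E
```

```text
time_s: 37.2
ee_pos: [0.4791, 0.2216, 0.1593]
tool_rot: [1.882, 0.576, -1.882]
force: [0.2, -0.2, -0.9]
grip_width: 0.0236
t 37.2 p [0.4791 0.2216 0.1593] R [[0.0, 0.561, -0.828], [-0.001, -0.828, -0.561], [-1.0, 0.001, 0.0]] F [ 0.2 -0.2 -0.9] g 0.0236 q [ 0.22  0.43 -0.89  1.88  0.39  1.02 -1.81]
shift total [ 0.297 -0.007 -0.019] turn 0.0014 cur yaw -55.9 minrows shift 2.0 turn 0.0 | per row 6 [0.0496, -0.0012, -0.0032]
{'centre': [415.1, 213.1], 'p': 0.78}
pitch down (np.float64(0.44006838301670026), 35)
{'centre': [320.8, 125.7], 'p': 0.91}
pitch down (np.float64(1.7594038646165), 22)
```

View pics/w14.png

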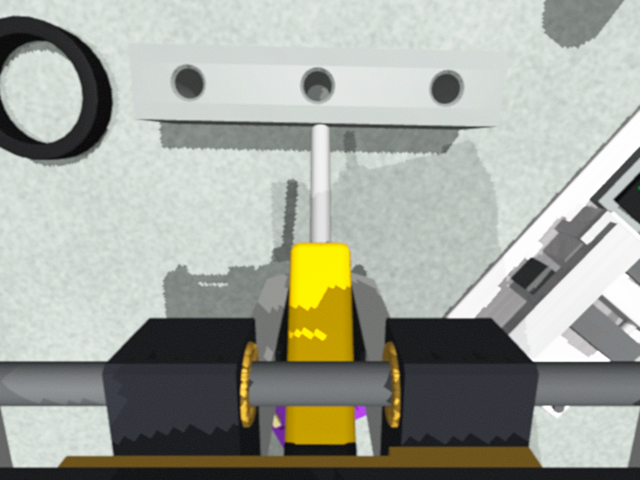

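The driver points straight at hole1 (317,85), pitched about 30°. I'll lower the tip to about 45 mm in front of the wall and push in along the arc. From here I triangulate the tip from two cameras instead of viewing.

```bash
cat >> h.py <<'E'
def tip3d(near=None):
    "triangulate held tip from scene+wrist; report forward/height relative to grasp point and pitch"
    s=bot.get_state();r=R.from_rotvec(s['tool_rot']).as_matrix();g=np.array(s['ee_pos'])-.019*r[:,0];L=[]
    for n in ('scene','wrist'):
        c=cam(n);bot.read_camera(n);e=w2pix(c,g if near is None else near)
        ds=[d for d in bot.mark_of(n,'driver1_tip') if np.linalg.norm(np.array(d['centre'])-e)<(150 if n=='scene' else 400)]
        L.append([(c,d) for d in ds])
    best=None
    for c1,d1 in L[0]:
        for c2,d2 in L[1]:
            A=[];b=[]
            for c,d in((c1,d1),(c2,d2)):
                o=-c[1].T@c[2];v=c[1].T@np.linalg.solve(c[0],[*d['centre'],1]);v/=np.linalg.norm(v);M=np.eye(3)-np.outer(v,v);A.append(M);b.append(M@o)
            P=np.linalg.lstsq(np.vstack(A),np.hstack(b),rcond=None)[0];e=np.linalg.norm(np.vstack(A)@P-np.hstack(b))
            q=P-g;f=q@-r[:,2];h=q[2];print('tip',np.round(P,4),'ray err',round(e,4),'fwd',round(f,4),'h',round(h,4),'side',round(q@r[:,1],4),'p',d1['p'],d2['p'],'pitch',round(np.degrees(np.arctan2(-h,f)),1))
    if not(L[0] and L[1]): print('missing',[len(x) for x in L])
E
python3 -m handwheel '[[[0.08,0,0,0],[0.1,0,0,0],[0.1,0,0,0],[0.1,0,0,0],[0,0,-0.02,0],[0,0,-0.02,0],[0,0,0,0],[0,0,0,0]]]'
python3 -c "
from h import *
st();tip3d()"
```

```text
time_s: 38.07
ee_pos: [0.4874, 0.2285, 0.0654]
tool_rot: [1.88, 0.578, -1.883]
force: [-5.0, -2.4, -3.1]
grip_width: 0.0238
t 38.07 p [0.4874 0.2285 0.0654] R [[-0.001, 0.562, -0.827], [-0.0, -0.827, -0.562], [-1.0, -0.0, 0.001]] F [-5.  -2.4 -3.1] g 0.0238 q [ 0.12  0.58 -0.79  1.92  0.53  0.87 -1.92]
missing [1, 0]
```

```bash
python3 -m handwheel '[[[-0.012,0,-0.016,0],[-0.014,0,-0.016,0],[-0.014,0,-0.016,0],[-0.014,0,-0.016,0],[0,0,0,0],[0,0,0,0]]]'; python3 -m handwheel '[[[-0.01,0,-0.016,0],[-0.01,0,-0.016,0],[-0.01,0,-0.016,0],[-0.008,0,-0.016,0],[0,0,0,0],[0,0,0,0]]]'
python3 -c "
from h import *
st();tip3d()"
```

```text
time_s: 38.77
ee_pos: [0.5012, 0.2377, 0.0794]
tool_rot: [1.882, 0.578, -1.881]
force: [-3.6, -2.6, 1.8]
grip_width: 0.0237
time_s: 39.27
ee_pos: [0.5142, 0.2464, 0.0885]
tool_rot: [1.882, 0.578, -1.882]
force: [-3.2, -4.0, 0.4]
grip_width: 0.024
t 39.27 p [0.5142 0.2464 0.0885] R [[-0.0, 0.562, -0.827], [0.0, -0.827, -0.562], [-1.0, -0.0, 0.0]] F [-3.2 -4.   0.4] g 0.024 q [ 0.1   0.59 -0.79  1.83  0.51  0.94 -1.9 ]
tip [0.5452 0.2649 0.0505] ray err 0.0019 fwd 0.0361 h -0.057 side 0.0021 p 0.54 0.89 pitch 57.7
```

Works well: the pitch is now about 58° at only 5 N. Continuing the arc.

```bash
python3 -m handwheel '[[[-0.008,0,-0.017,0],[-0.008,0,-0.017,0],[-0.006,0,-0.017,0],[-0.006,0,-0.017,0],[0,0,0,0],[0,0,0,0]]]'; python3 -m handwheel '[[[-0.004,0,-0.017,0],[-0.004,0,-0.017,0],[-0.003,0,-0.017,0],[0,0,-0.017,0],[0,0,0,0],[0,0,0,0]]]'
python3 -c "
from h import *
st();tip3d()"
```

```text
time_s: 39.97
ee_pos: [0.528, 0.2556, 0.0946]
tool_rot: [1.882, 0.578, -1.882]
force: [-3.6, -1.9, 0.0]
grip_width: 0.0239
time_s: 40.47
ee_pos: [0.5421, 0.2651, 0.0973]
tool_rot: [1.882, 0.578, -1.881]
force: [-3.2, -2.0, -0.1]
grip_width: 0.0236
t 40.47 p [0.5421 0.2651 0.0973] R [[0.0, 0.562, -0.827], [0.0, -0.827, -0.562], [-1.0, -0.0, -0.0]] F [-3.2 -2.  -0.1] g 0.0236 q [ 0.07  0.63 -0.79  1.74  0.52  0.99 -1.89]
tip [0.544  0.2667 0.0435] ray err 0.0013 fwd 0.0025 h -0.0728 side -0.0002 p 0.57 0.94 pitch 88.0
tip [ 0.5295  0.2572 -0.0229] ray err 0.0029 fwd -0.0149 h -0.1392 side -0.0005 p 0.3 0.94 pitch 96.1
```

```bash
python3 -m handwheel '[[[0,0,0.03,0],[-0.06,0,0.02,0],[-0.1,0,0,0],[-0.04,0,0,0],[0,0,0,0],[0,0,0,0],[0,0,0,0]]]'
python3 - <<'E'
from h import *
st();tip3d()
c=cam('wrist')
for d in bot.mark_of('wrist','rack_hole1'):print(d['p'],np.round(d['centre']),pix2w(c,d['centre'],.07))
for d in bot.mark_of('wrist','driver1'):print('drv',d['p'],np.round(d['centre']))
cv2.imwrite('pics/w15.png',bot.read_camera('wrist'))
E
```

```text
time_s: 41.25
ee_pos: [0.5314, 0.2577, 0.1462]
tool_rot: [1.881, 0.578, -1.882]
force: [-0.1, 1.2, -1.4]
grip_width: 0.0237
t 41.25 p [0.5314 0.2577 0.1462] R [[-0.001, 0.561, -0.828], [-0.0, -0.828, -0.561], [-1.0, -0.0, 0.001]] F [-0.1  1.2 -1.4] g 0.0237 q [ 0.11  0.55 -0.83  1.74  0.46  1.06 -1.85]
tip [0.5352 0.2575 0.0998] ray err 0.0013 fwd 0.003 h -0.0654 side 0.0022 p 0.52 0.7 pitch 87.3
0.97 [316. 188.] [0.56249543 0.28127688 0.07      ]
0.93 [189. 187.] [0.51789155 0.34762624 0.07      ]
0.85 [447. 192.] [0.60647079 0.2121683  0.07      ]
drv 0.7 [614.  42.]
drv 0.62 [321. 394.]
```

```bash
python3 -c "
from h import *
plan([.5615,.28,.1462],None,n=4)"
```

```text
shift total [ 0.003 -0.005 -0.148] turn 0.0 cur yaw -55.8 minrows shift 1.0 turn 0.0 | per row 4 [0.0006, -0.0013, -0.0371]
```

```bash
python3 -m handwheel '[[[0,-0.002,-0.05,0],[0,-0.003,-0.05,0],[0,0,-0.048,0],[0,0,0,0],[0,0,0,0],[0,0,0,0]]]';python3 -m handwheel '[[[0.04,0,0,0],[0.03,0,0,0],[0.03,0,0,0],[0.02,0,0,0],[0.02,0,0,0],[0,0,0,0],[0,0,0,0]]]'
python3 -c "
from h import *
st();tip3d()"
```

```text
time_s: 42.1
ee_pos: [0.5611, 0.2796, 0.147]
tool_rot: [1.881, 0.578, -1.882]
force: [-0.2, -0.7, -1.0]
grip_width: 0.0237
time_s: 42.68
ee_pos: [0.5615, 0.2799, 0.112]
tool_rot: [1.881, 0.578, -1.882]
force: [0.2, -0.5, -0.4]
grip_width: 0.0241
t 42.68 p [0.5615 0.2799 0.112 ] R [[-0.0, 0.562, -0.827], [0.0, -0.827, -0.562], [-1.0, -0.0, 0.0]] F [ 0.2 -0.5 -0.4] g 0.0241 q [ 0.04  0.65 -0.79  1.67  0.52  1.04 -1.88]
tip [0.5646 0.2812 0.0658] ray err 0.0 fwd 0.0033 h -0.0652 side 0.0007 p 0.6 0.86 pitch 87.1
tip [ 0.3851  0.1289 -0.485 ] ray err 0.1127 fwd -0.2306 h -0.616 side 0.0261 p 0.54 0.86 pitch 110.5
```

```bash
python3 -m handwheel '[[[0.02,0,0,0],[0.02,0,0,0],[0.02,0,0,0],[0,0,0,0]]]';python3 -m handwheel '[[[0.02,0,0,0],[0.02,0,0,0],[0,0,0,0],[0,0,0,0]]]';python3 -m handwheel '[[[0.02,0,0,0],[0.01,0,0,0],[0,0,0,0],[0,0,0,0]]]'
```

```text
time_s: 43.22
ee_pos: [0.5622, 0.2803, 0.0964]
tool_rot: [1.883, 0.579, -1.881]
force: [5.9, 4.4, -2.8]
grip_width: 0.0236
time_s: 43.55
ee_pos: [0.5626, 0.2807, 0.087]
tool_rot: [1.885, 0.58, -1.88]
force: [7.2, 6.3, -3.1]
grip_width: 0.0236
time_s: 43.88
ee_pos: [0.5632, 0.2812, 0.0799]
tool_rot: [1.886, 0.58, -1.878]
force: [10.4, 7.9, -4.3]
grip_width: 0.024
```

```bash
python3 -m handwheel '[[[0,0,-0.008,0],[0.015,0,-0.004,0],[0,0,0,0],[0,0,0,0]]]'; python3 -m handwheel '[[[0,0,0,0],[0,0,0,0],[0,0,0,0],[0,0,0,0],[0,0,0,0],[0,0,0,0]]]' -0.2
python3 -m handwheel '[[[-0.1,0,0,0],[-0.12,0,0,0],[-0.14,0,0.04,0],[-0.14,0,0.06,0],[-0.1,0,0.08,0],[0,0,0.1,0],[0,0,0.1,0],[0,0,0,0],[0,0,0,0]]]' 0.2
python3 - <<'E'
from h import *
st();c=cam('wrist');im=bot.read_camera('wrist');cv2.imwrite('pics/w16.png',im)
drivers(c,im)
# predicted handle top centre if standing
print('pred top',w2pix(c,(.5627,.2808,.16)),'base',w2pix(c,(.5627,.2808,.07)))
hsv=cv2.cvtColor(im,cv2.COLOR_BGR2HSV);m=cv2.inRange(hsv,(18,120,60),(35,255,255));m[330:]=0
n,l,s,ce=cv2.connectedComponentsWithStats(m);print([ (s[i].tolist(),ce[i].round()) for i in range(1,n) if s[i,4]>100])
E
```

```text
time_s: 44.22
ee_pos: [0.5644, 0.2819, 0.0751]
tool_rot: [1.882, 0.579, -1.882]
force: [6.7, 5.8, -10.3]
grip_width: 0.0238
time_s: 44.72
ee_pos: [0.564, 0.2815, 0.0759]
tool_rot: [1.882, 0.578, -1.882]
force: [0.5, 0.2, 1.1]
grip_width: 0.0375
time_s: 45.47
ee_pos: [0.4854, 0.2274, 0.2264]
tool_rot: [1.883, 0.576, -1.881]
force: [0.7, 0.0, -0.5]
grip_width: 0.0565
t 45.47 p [0.4854 0.2274 0.2264] R [[0.001, 0.561, -0.828], [-0.001, -0.828, -0.561], [-1.0, 0.002, -0.0]] F [ 0.7  0.  -0.5] g 0.0565 q [ 0.25  0.36 -0.92  1.79  0.32  1.15 -1.75]
driver [568.3 284.8] size [40.7 35.9] yaw 34.1 box [298  78  41  49]
driver [238.7 264.8] size [104.9  33.4] yaw 23.2 box [142 341  37  87]
driver [429.2 -16.7] size [104.5  32.8] yaw 44.8 box [462 342  37  86]
driver [ 3.113e+02 -2.000e-01] size [ 27.4 531.5] yaw -56.0 box [162 446 478  22]
pred top [317.60593535  92.96675104] base [318.08573746 106.11493722]
[([298, 78, 41, 49, 1868], array([318., 101.]))]
```

Driver 1 is in: the top face is 41 px wide, which fits its top at 0.16 m, and it's at the predicted place. Back to the second driver with a fresh look.

```bash
python3 -c "
from h import *
plan([.44,-.22,.3],-120,n=15)"
python3 -m handwheel '[[[-0.03,0.105,0.1,0],[-0.03,0.105,0.1,0],[-0.03,0.105,0.09,0],[-0.03,0.105,0.09,0],[-0.03,0.105,0.085,0],[-0.03,0.105,0.085,0],[-0.03,0.105,0.085,0],[-0.03,0.105,0.08,0],[-0.03,0.105,0.08,0],[-0.03,0.105,0.08,0],[0,0.105,0.08,0],[0,0.105,0.07,0],[0,0.105,0.06,0],[0,0.105,0.05,0],[0,0,0,0]]]'
python3 -m handwheel '[[[0,0,0,0.07],[0,0,0,0.07],[0,0,0,0.07],[0,0,0,0.07],[0,0,0,0.07],[0,0,0,0.07],[0,0,0,0.07],[0,0,0,0.07],[0,0,0,0.07],[0,0,0,0.07],[0,0,0,0],[0,0,0,0]]]'
python3 - <<'E'
from h import *
st();c=cam('wrist');im=bot.read_camera('wrist');cv2.imwrite('pics/w17.png',im);D=drivers(c,im)
E
```

```text
shift total [-0.294  1.381  1.157] turn 0.7124 cur yaw -55.9 minrows shift 12.0 turn 9.9 | per row 15 [-0.0196, 0.092, 0.0771]
time_s: 46.77
ee_pos: [0.4572, -0.2407, 0.3]
tool_rot: [1.885, 0.575, -1.886]
force: [-0.1, 0.7, 0.5]
grip_width: 0.0567
time_s: 47.77
ee_pos: [0.4576, -0.2351, 0.3007]
tool_rot: [-1.941, 0.494, 1.942]
force: [-1.6, 1.1, -0.1]
grip_width: 0.0566
t 47.77 p [ 0.4576 -0.2351  0.3007] R [[-0.0, -0.479, -0.878], [0.001, -0.878, 0.479], [-1.0, -0.0, 0.0]] F [-1.6  1.1 -0.1] g 0.0566 q [ 0.91  0.17 -0.56  1.75  0.1   1.25 -1.74]
driver [ 568. -425.] size [25.5 41.9] yaw -40.0 box [415   0  34  43]
driver [ 505.3 -294.6] size [24.6 89.7] yaw -31.4 box [334  95  26  86]
driver [351.2  53.2] size [ 39.7 124.6] yaw -39.5 box [142 342  37  86]
driver [ 157.  -303.6] size [ 39.8 125. ] yaw -17.8 box [462 342  37  86]
driver [ 109.2 -168.4] size [634.6  31.2] yaw 61.4 box [162 447 478  21]
```

```bash
python3 -c "
from h import *
gplan(505.3,-294.6,-31.4,.005,off=25,n=1)"
```

```text
shift total [ 1.183  0.123 -0.382] turn 0.0315 cur yaw -118.6 minrows shift 8.2 turn 0.4 | per row 1 [1.1829, 0.1229, -0.382]
```

```bash
python3 -m handwheel '[[[0.1,0.03,-0.1,0],[0.1,0.03,-0.1,0],[0.1,0.03,-0.1,0],[0.1,0.033,-0.082,0.03],[0.13,0,0,0],[0.13,0,0,0],[0.13,0,0,0],[0.1,0,0,0],[0.06,0,0,0],[0,0,0,0],[0,0,0,0]]]'
python3 -c "
from h import *
gplan(505.3,-294.6,-31.4,.005,off=25,n=1)"
```

```text
time_s: 48.73
ee_pos: [0.5259, -0.308, 0.0632]
tool_rot: [-1.91, 0.537, 1.912]
force: [0.1, -0.4, 0.0]
grip_width: 0.0561
shift total [ 0.233 -0.003 -0.002] turn -0.0001 cur yaw -121.4 minrows shift 1.5 turn 0.0 | per row 1 [0.2327, -0.0027, -0.002]
```

```bash
python3 -m handwheel '[[[0.06,-0.003,-0.002,0],[0.06,0,0,0],[0.06,0,0,0],[0.04,0,0,0],[0.013,0,0,0],[0,0,0,0],[0,0,0,0]]]'; python3 -m handwheel '[[[0,0,0,0],[0,0,0,0],[0,0,0,0],[0,0,0,0],[0,0,0,0],[0,0,0,0],[-0.03,0,0,0],[-0.08,0,0,0],[-0.1,0,0,0],[-0.1,0,0,0],[-0.12,0,0,0],[-0.12,0,0,0],[-0.12,0,0,0],[-0.12,0,0,0],[-0.1,0,0,0],[-0.05,0,0,0],[0,0,0,0],[0,0,0,0]]]' -0.8
python3 - <<'E'
from h import *
h1=np.array([.5627,.2808]);f=np.array([.83,.558]);ry=np.array([-.558,.83])
print('target rack y+80, 72 beyond centre',h1+.072*f+.08*ry)
st();plan([*(h1+.072*f+.08*ry),.25],-56,n=20)
E
```

```text
time_s: 49.32
ee_pos: [0.5272, -0.3081, 0.0062]
tool_rot: [-1.911, 0.539, 1.91]
force: [0.1, -0.3, 0.8]
grip_width: 0.0565
time_s: 50.82
ee_pos: [0.5264, -0.3078, 0.2397]
tool_rot: [-1.91, 0.54, 1.91]
force: [0.2, -1.0, -1.5]
grip_width: 0.0239
target rack y+80, 72 beyond centre [0.57782  0.387376]
t 50.82 p [ 0.5264 -0.3078  0.2397] R [[-0.0, -0.523, -0.852], [-0.0, -0.852, 0.523], [-1.0, 0.0, 0.0]] F [ 0.2 -1.  -1.5] g 0.0239 q [ 0.87  0.41 -0.52  1.6   0.21  1.19 -1.81]
shift total [-0.041 -2.477  1.28 ] turn -0.7283 cur yaw -121.5 minrows shift 18.3 turn 10.1 | per row 20 [-0.0021, -0.1239, 0.064]
```

```bash
python3 -m handwheel '[[[0,-0.13,0.067,0],[0,-0.13,0.067,0],[0,-0.13,0.067,0],[0,-0.13,0.067,0],[0,-0.13,0.067,0],[0,-0.13,0.067,0],[0,-0.13,0.067,0],[0,-0.13,0.067,0],[0,-0.13,0.067,0],[0,-0.13,0.067,0],[0,-0.13,0.067,0],[0,-0.13,0.067,0],[0,-0.13,0.067,0],[0,-0.13,0.067,0],[0,-0.13,0.067,0],[0,-0.13,0.067,0],[0,-0.13,0.067,0],[0,-0.13,0.067,0],[0,-0.13,0.067,0],[0,0,0,0]]]'; python3 -m handwheel '[[[0,0,0,-0.073],[0,0,0,-0.073],[0,0,0,-0.073],[0,0,0,-0.073],[0,0,0,-0.073],[0,0,0,-0.073],[0,0,0,-0.073],[0,0,0,-0.073],[0,0,0,-0.073],[0,0,0,-0.073],[0,0,0,0],[0,0,0,0]]]'
python3 -c "
from h import *
st();plan([.5778,.3874,.075],-56,n=1)"
```

```text
time_s: 52.48
ee_pos: [0.573, 0.3572, 0.2365]
tool_rot: [-1.909, 0.534, 1.922]
force: [-1.3, 0.6, -0.8]
grip_width: 0.0239
time_s: 53.48
ee_pos: [0.5763, 0.3491, 0.2375]
tool_rot: [1.88, 0.575, -1.89]
force: [0.1, 0.5, -1.4]
grip_width: 0.0236
t 53.48 p [0.5763 0.3491 0.2375] R [[-0.005, 0.557, -0.83], [-0.0, -0.83, -0.557], [-1.0, -0.003, 0.005]] F [ 0.1  0.5 -1.4] g 0.0236 q [-0.24  0.53 -0.51  1.42  0.26  1.26 -1.76]
shift total [ 0.65  -0.122 -0.094] turn -0.0014 cur yaw -56.1 minrows shift 4.4 turn 0.0 | per row 1 [0.6499, -0.1221, -0.0936]
```

Align, descend to contact, then press with the long lever.

```bash
python3 -m handwheel '[[[0,-0.06,-0.047,0],[0,-0.062,-0.047,0],[0.1,0,0,0],[0.12,0,0,0],[0.12,0,0,0],[0.12,0,0,0],[0.1,0,0,0],[0.06,0,0,0],[0.03,0,0,0],[0,0,0,0],[0,0,0,0]]]'; python3 -m handwheel '[[[0.02,0,0,0],[0.02,0,0,0],[0,0,0,0]]]';  python3 -m handwheel '[[[0.02,0,0,0],[0.02,0,0,0],[0,0,0,0]]]'; python3 -m handwheel '[[[0.02,0,0.01,0],[0.02,0,0.01,0],[0,0,0,0]]]'
python3 -c "
from h import *
st();tip3d()"
```

```text
time_s: 54.4
ee_pos: [0.5788, 0.3885, 0.0777]
tool_rot: [1.882, 0.578, -1.886]
force: [0.3, 0.2, -1.5]
grip_width: 0.0237
time_s: 54.65
ee_pos: [0.5793, 0.3886, 0.0674]
tool_rot: [1.883, 0.579, -1.884]
force: [3.1, 2.0, 3.4]
grip_width: 0.0242
time_s: 54.9
ee_pos: [0.579, 0.3884, 0.057]
tool_rot: [1.882, 0.579, -1.885]
force: [3.3, 2.3, 2.4]
grip_width: 0.0236
time_s: 55.15
ee_pos: [0.5748, 0.3856, 0.0471]
tool_rot: [1.882, 0.579, -1.884]
force: [2.7, 3.2, 2.2]
grip_width: 0.0233
t 55.15 p [0.5748 0.3856 0.0471] R [[-0.002, 0.56, -0.828], [0.002, -0.828, -0.56], [-1.0, -0.002, 0.0]] F [2.7 3.2 2.2] g 0.0233 q [-0.33  0.75 -0.45  1.53  0.37  0.95 -1.87]
missing [0, 0]
```

Forces stay low, so it's rotating. In 13 mm and down 8 mm gives about 39°.

```bash
python3 -m handwheel '[[[0.012,0,0.018,0],[0.01,0,0.018,0],[0.01,0,0.016,0],[0,0,0,0],[0,0,0,0]]]'; python3 -m handwheel '[[[-0.1,0,0,0],[-0.12,0,0,0],[-0.12,0,0,0],[-0.12,0,0,0],[-0.08,0,0,0],[0,0,0.14,0],[0,0,0.14,0],[0,0,0.14,0],[0,0,0.14,0],[0,0,0.05,0],[0,0,0,0],[0,0,0,0]]]'
python3 - <<'E'
from h import *
st();tip3d()
h2=np.array([.5185,.3476]);f=np.array([.83,.558])
plan([*(h2-.102*f),.066],-56,n=1)
E
```

```text
time_s: 55.77
ee_pos: [0.5661, 0.3797, 0.0412]
tool_rot: [1.888, 0.581, -1.88]
force: [12.0, 8.3, 10.9]
grip_width: 0.0234
time_s: 56.77
ee_pos: [0.4373, 0.2919, 0.1745]
tool_rot: [1.88, 0.577, -1.886]
force: [0.2, 0.1, -1.6]
grip_width: 0.0234
t 56.77 p [0.4373 0.2919 0.1745] R [[-0.003, 0.56, -0.828], [-0.0, -0.828, -0.56], [-1.0, -0.001, 0.003]] F [ 0.2  0.1 -1.6] g 0.0234 q [-0.17  0.32 -0.56  1.87  0.2   1.   -1.8 ]
missing [0, 1]
shift total [ 0.432 -0.001  0.017] turn 0.001 cur yaw -55.9 minrows shift 2.8 turn 0.0 | per row 1 [0.4318, -0.0009, 0.0172]
```

```bash
python3 -c "
from h import *
for d in bot.mark_of('wrist','driver1_tip'):print(d);pitch('wrist',d['centre'],.08)"
python3 -m handwheel '[[[0.08,0,0,0],[0.1,0,0,0],[0.1,0,0,0],[0.1,0,0,0],[0.05,0,0,0],[0,0,0,0]]]'; python3 -m handwheel '[[[0,0,-0.02,0],[0,0,0,0],[0,0,0,0]]]'; python3 -m handwheel '[[[0,0,-0.02,0],[0,0,0,0],[0,0,0,0]]]'
```

```text
{'centre': [465.6, 94.7], 'p': 0.46}
pitch down (np.float64(147.11432785770765), -3)
time_s: 57.52
ee_pos: [0.4361, 0.292, 0.0643]
tool_rot: [1.876, 0.578, -1.89]
force: [-0.1, -0.2, -0.3]
grip_width: 0.0237
time_s: 57.77
ee_pos: [0.4415, 0.2956, 0.0677]
tool_rot: [1.88, 0.578, -1.886]
force: [-4.3, -2.9, -3.2]
grip_width: 0.0235
time_s: 58.02
ee_pos: [0.4458, 0.2981, 0.0676]
tool_rot: [1.88, 0.578, -1.886]
force: [-3.4, -2.6, -3.2]
grip_width: 0.0236
```

Same contact condition as the first time. Repeating the arc.

```bash
python3 -m handwheel '[[[-0.016,0,-0.014,0],[-0.016,0,-0.014,0],[-0.016,0,-0.016,0],[0,0,0,0],[0,0,0,0]]]'; python3 -m handwheel '[[[-0.01,0,-0.016,0],[-0.01,0,-0.016,0],[-0.01,0,-0.016,0],[-0.008,0,-0.016,0],[0,0,0,0],[0,0,0,0]]]'
python3 -c "
from h import *
st();tip3d();c=cam('scene')
bot.read_camera('scene')
for d in bot.mark_of('scene','driver1_tip'):print(d['p'],d['centre'])
print(w2pix(c,[.4925,.331,.045]))"
```

```text
time_s: 58.43
ee_pos: [0.4555, 0.3048, 0.0795]
tool_rot: [1.882, 0.579, -1.884]
force: [-1.8, -1.4, 0.7]
grip_width: 0.0236
time_s: 58.93
ee_pos: [0.4684, 0.3135, 0.0884]
tool_rot: [1.881, 0.579, -1.885]
force: [-1.7, -1.6, 0.7]
grip_width: 0.0239
t 58.93 p [0.4684 0.3135 0.0884] R [[-0.002, 0.56, -0.828], [0.001, -0.828, -0.56], [-1.0, -0.002, 0.001]] F [-1.7 -1.6  0.7] g 0.0239 q [-0.24  0.5  -0.51  1.85  0.31  0.87 -1.88]
missing [0, 0]
[428.33939934 220.68879951]
```

```bash
python3 -m handwheel '[[[-0.008,0,-0.017,0],[-0.008,0,-0.017,0],[-0.006,0,-0.017,0],[-0.006,0,-0.017,0],[0,0,0,0],[0,0,0,0]]]'; python3 -m handwheel '[[[-0.004,0,-0.017,0],[-0.004,0,-0.017,0],[-0.003,0,-0.017,0],[0,0,-0.017,0],[0,0,0,0],[0,0,0,0]]]'
python3 -m handwheel '[[[0,0,0.03,0],[-0.06,0,0.02,0],[-0.1,0,0,0],[-0.04,0,0,0],[0,0,0,0],[0,0,0,0],[0,0,0,0]]]'
python3 - <<'E'
from h import *
st();tip3d()
def yb(f):
    im=cv2.imread(f);hsv=cv2.cvtColor(im,cv2.COLOR_BGR2HSV);m=cv2.inRange(hsv,(18,120,60),(35,255,255));m[:,:270]=0;m[:,370:]=0;m[440:]=0
    n,l,s,ce=cv2.connectedComponentsWithStats(m);return [(s[i].tolist(),ce[i].round().tolist()) for i in range(1,n) if s[i,4]>150]
cv2.imwrite('pics/w18.png',bot.read_camera('wrist'))
print('prev upright',yb('pics/w15.png'));print('now',yb('pics/w18.png'));print('30deg',yb('pics/w14.png'))
E
```

```text
time_s: 59.73
ee_pos: [0.4825, 0.3231, 0.0952]
tool_rot: [1.881, 0.579, -1.885]
force: [-1.1, -1.2, 0.1]
grip_width: 0.0236
time_s: 60.23
ee_pos: [0.4965, 0.3325, 0.0979]
tool_rot: [1.881, 0.579, -1.885]
force: [-1.5, -0.2, -1.0]
grip_width: 0.0236
time_s: 60.82
ee_pos: [0.4857, 0.3249, 0.1468]
tool_rot: [1.879, 0.578, -1.886]
force: [0.1, 0.2, -1.4]
grip_width: 0.0235
t 60.82 p [0.4857 0.3249 0.1468] R [[-0.004, 0.56, -0.828], [-0.0, -0.828, -0.56], [-1.0, -0.002, 0.003]] F [ 0.1  0.2 -1.4] g 0.0235 q [-0.23  0.46 -0.53  1.76  0.27  1.   -1.84]
missing [0, 0]
prev upright [([287, 300, 66, 62, 3669], [320.0, 332.0]), ([280, 406, 80, 34, 2166], [320.0, 420.0])]
now [([289, 286, 63, 76, 4317], [320.0, 325.0]), ([281, 410, 79, 30, 2207], [320.0, 425.0])]
30deg [([287, 242, 67, 120, 7558], [320.0, 304.0]), ([286, 406, 69, 34, 2328], [320.0, 423.0])]
```

I'll spend the last picture on a side-by-side: the first driver upright (left) and now (right).

```bash
python3 -c "
import cv2,numpy as np
a=[cv2.imread('pics/%s.png'%n)[100:400,220:420] for n in('w15','w18')]
cv2.imwrite('pics/cmp.png',cv2.resize(np.hstack(a),None,fx=2,fy=2))"
```

```text
(no output)
```

View pics/cmp.png

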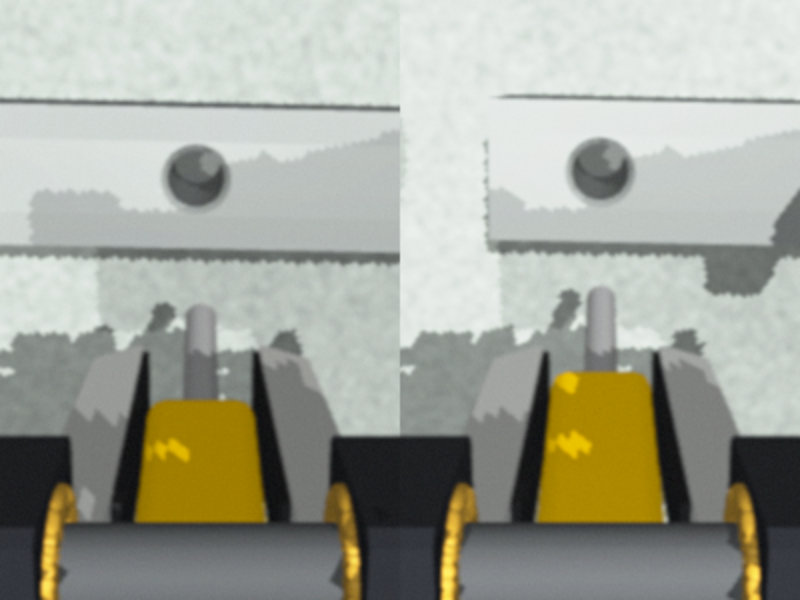

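The right half shows the tip at full-frame (320,244), the handle's edge at row 286 and the hole at (320,185). I'll fit the pitch to these.

```bash
python3 - <<'E'
from h import *
from scipy.optimize import least_squares
s=bot.get_state();r=R.from_rotvec(s['tool_rot']).as_matrix();g=np.array(s['ee_pos'])-.019*r[:,0];c=cam('wrist');F=-r[:,2];Dn=r[:,0]
def pred(th,L,d=0):
    t=np.radians(th);ax=np.cos(t)*F+np.sin(t)*Dn;nr=np.sin(t)*F-np.cos(t)*Dn
    o=g+d*nr;return w2pix(c,o+L*ax+.0045*nr)[1],w2pix(c,o+(L-.06)*ax+.012*nr)[1],o+L*ax
for th in(75,80,85,90,95):
  for L in(.07,.08,.09): print(th,L,np.round(pred(th,L)[:2]))
for d in(-.004,0,.004):
  x=least_squares(lambda p:np.array(pred(p[0],p[1],d)[:2])-[244,286],[85,.08],x_scale=[5,.01]).x;P=pred(*x,d)[2]
  print('d',d,'fit pitch',x,'tip fwd of grasp',(P-g)@F,'tip z',P[2])
for d in bot.mark_of('wrist','rack_hole1'):print(d['p'],np.round(d['centre']),pix2w(c,d['centre'],.07))
E
```

```text
75 0.07 [222. 268.]
75 0.08 [215. 256.]
75 0.09 [208. 245.]
80 0.07 [232. 268.]
80 0.08 [225. 258.]
80 0.09 [219. 249.]
85 0.07 [241. 269.]
85 0.08 [236. 261.]
85 0.09 [231. 253.]
90 0.07 [251. 270.]
90 0.08 [247. 264.]
90 0.09 [243. 258.]
95 0.07 [261. 272.]
95 0.08 [258. 267.]
95 0.09 [255. 262.]
d -0.004 fit pitch [8.00964528e+01 6.18102715e-02] tip fwd of grasp 0.0066903592815763645 tip z 0.10452579989067623
d 0 fit pitch [8.09211901e+01 5.45504280e-02] tip fwd of grasp 0.008607668784693514 tip z 0.11222963640323685
d 0.004 fit pitch [8.17886709e+01 4.67598096e-02] tip fwd of grasp 0.010637445005707067 tip z 0.12038086164158722
0.62 [576. 188.] [0.60740283 0.21342221 0.07      ]
0.59 [321. 186.] [0.51921352 0.34649    0.07      ]
```

The fit suggests near vertical, with the tip about 1–2 mm ahead of the TCP. I'll move over hole2 and lower carefully.

```bash
python3 -c "
from h import *
plan([.5176,.346,.147],-56,n=1)"
```

```text
shift total [ 0.001  0.002 -0.152] turn 0.001 cur yaw -55.9 minrows shift 1.0 turn 0.0 | per row 1 [0.0006, 0.0023, -0.1521]
```

```bash
python3 -m handwheel '[[[0,0.002,-0.05,0],[0,0,-0.05,0],[0,0,-0.05,0],[0,0,0,0],[0,0,0,0]]]'; python3 -m handwheel '[[[0.03,0,0,0],[0.03,0,0,0],[0.02,0,0,0],[0.02,0,0,0],[0,0,0,0],[0,0,0,0]]]';python3 -m handwheel '[[[0.02,0,0,0],[0.02,0,0,0],[0,0,0,0],[0,0,0,0]]]'
```

```text
time_s: 61.53
ee_pos: [0.517, 0.3459, 0.1472]
tool_rot: [1.879, 0.579, -1.887]
force: [0.1, 0.2, -1.5]
grip_width: 0.0237
time_s: 62.03
ee_pos: [0.517, 0.3458, 0.1224]
tool_rot: [1.88, 0.579, -1.886]
force: [0.3, -0.0, 0.3]
grip_width: 0.0237
time_s: 62.37
ee_pos: [0.5176, 0.3462, 0.1125]
tool_rot: [1.881, 0.579, -1.885]
force: [3.6, 2.5, -2.3]
grip_width: 0.0238
```

```bash
python3 -m handwheel '[[[0.02,0,-0.002,0],[0.02,0,-0.002,0],[0.02,0,0,0],[0,0,0,0]]]';python3 -m handwheel '[[[0.02,0,-0.002,0],[0.02,0,0,0],[0.02,0,0,0],[0,0,0,0],[0,0,0,0]]]'; python3 -m handwheel '[[[0.015,0,-0.002,0],[0.01,0,0,0],[0,0,0,0],[0,0,0,0]]]'
```

```text
time_s: 62.7
ee_pos: [0.5187, 0.3471, 0.097]
tool_rot: [1.882, 0.58, -1.885]
force: [7.3, 4.7, -4.1]
grip_width: 0.0239
time_s: 63.12
ee_pos: [0.5205, 0.3487, 0.0827]
tool_rot: [1.887, 0.582, -1.881]
force: [20.1, 16.1, -15.4]
grip_width: 0.0238
time_s: 63.45
ee_pos: [0.5211, 0.3493, 0.0788]
tool_rot: [1.888, 0.581, -1.88]
force: [7.0, 5.6, 22.0]
grip_width: 0.0236
```

```bash
python3 -m handwheel '[[[-0.004,0,0,0],[0,0,0,0],[0,0,0,0],[0,0,0,0],[0,0,0,0],[0,0,0,0],[0,0,0,0]]]' -0.2
python3 -m handwheel '[[[-0.1,0,0,0],[-0.12,0,0,0],[-0.14,0,0.04,0],[-0.14,0,0.06,0],[-0.1,0,0.08,0],[0,0,0.1,0],[0,0,0.1,0],[0,0,0,0],[0,0,0,0]]]' 0.2
python3 - <<'E'
from h import *
st();c=cam('wrist');im=bot.read_camera('wrist');cv2.imwrite('pics/w19.png',im)
for h in [(.5627,.2808),(.5189,.3472)]:
  q=[w2pix(c,(h[0]+a*.83*.012-b*.558*.012,h[1]+a*.558*.012+b*.83*.012,z)) for a in(1,-1) for b in(1,-1) for z in(.07,.16)];q=np.array(q);print('pred box',q.min(0).round(),q.max(0).round())
hsv=cv2.cvtColor(im,cv2.COLOR_BGR2HSV);m=cv2.inRange(hsv,(18,120,60),(35,255,255));m[330:]=0
n,l,s,ce=cv2.connectedComponentsWithStats(m);print([ (s[i].tolist(),(s[i,:2]+s[i,2:4]).tolist()) for i in range(1,n) if s[i,4]>100])
E
```

```text
time_s: 64.03
ee_pos: [0.5186, 0.3469, 0.0773]
tool_rot: [1.88, 0.579, -1.886]
force: [-0.1, 0.1, -1.1]
grip_width: 0.0379
time_s: 64.78
ee_pos: [0.4403, 0.2931, 0.2282]
tool_rot: [1.881, 0.577, -1.885]
force: [1.5, 0.2, -0.5]
grip_width: 0.0565
t 64.78 p [0.4403 0.2931 0.2282] R [[-0.002, 0.56, -0.828], [0.0, -0.828, -0.56], [-1.0, -0.001, 0.002]] F [ 1.5  0.2 -0.5] g 0.0565 q [-0.16  0.27 -0.58  1.81  0.16  1.11 -1.77]
pred box [404.  70.] [479. 121.]
pred box [297.  68.] [339. 120.]
[([298, 76, 41, 49, 1850], [339, 125]), ([406, 77, 71, 49, 2746], [477, 126])]
```

Both standing handles match their predicted boxes: same size and the same small calibration offset. Now the third driver.

```bash
python3 -m handwheel '[[[-0.06,0.08,-0.03,0],[-0.06,0.13,-0.01,0],[-0.06,0.14,0.045,0],[-0.06,0.14,0.045,0],[0,0.14,0.045,0],[0,0.14,0.045,0],[0,0.14,0.045,0],[0,0.14,0.045,0],[0,0.14,0.045,0],[0,0.14,0.045,0],[0,0.14,0.045,0],[0,0.14,0.045,0],[0,0.14,0.045,0],[0,0.14,0.045,0],[0,0.14,0.045,0],[0,0.14,0.045,0],[0,0.14,0.045,0],[0,0.14,0.045,0],[0,0.14,0.045,0],[0,0,0,0]]]'
python3 -m handwheel '[[[0,0,0,0.075],[0,0,0,0.075],[0,0,0,0.075],[0,0,0,0.075],[0,0,0,0.075],[0,0,0,0.075],[0,0,0,0.075],[0,0,0,0.075],[0,0,0,0.075],[0,0,0,0.075],[0,0,0,0.075],[0,0,0,0],[0,0,0,0]]]'
python3 -c "
from h import *
st();c=cam('wrist');im=bot.read_camera('wrist');cv2.imwrite('pics/w20.png',im);D=drivers(c,im)"
```

```text
time_s: 66.5
ee_pos: [0.653, -0.3519, 0.2837]
tool_rot: [1.881, 0.572, -1.893]
force: [-0.8, -0.3, -0.4]
grip_width: 0.0561
time_s: 67.58
ee_pos: [0.6539, -0.344, 0.2859]
tool_rot: [-1.814, 0.661, 1.822]
force: [0.5, 0.3, 0.7]
grip_width: 0.056
t 67.58 p [ 0.6539 -0.344   0.2859] R [[-0.004, -0.642, -0.767], [0.0, -0.767, 0.642], [-1.0, 0.002, 0.003]] F [0.5 0.3 0.7] g 0.056 q [ 0.43  0.59  0.01  1.17 -0.01  1.39 -1.82]
driver [ 590.6 -442.9] size [26.6 88.8] yaw -39.8 box [412 149  29  83]
driver [608.6 -52.3] size [ 38.4 121.6] yaw -50.7 box [142 341  37  87]
driver [ 355.4 -353.5] size [ 38.6 122. ] yaw -29.2 box [462 341  37  87]
driver [ 336.  -216.7] size [616.2  31.9] yaw 49.9 box [162 446 478  22]
```

```bash
python3 -c "
from h import *
gplan(590,-442.5,-39.8,.10,off=25,n=1)"
```

```text
shift total [ 0.745  0.464 -0.159] turn -0.001 cur yaw -129.9 minrows shift 5.9 turn 0.0 | per row 1 [0.7449, 0.4643, -0.1591]
```

```bash
python3 -m handwheel '[[[0,0.116,-0.04,0],[0,0.116,-0.04,0],[0,0.116,-0.04,0],[0,0.116,-0.04,0],[0.12,0,0,0],[0.12,0,0,0],[0.12,0,0,0],[0.12,0,0,0],[0.12,0,0,0],[0.1,0,0,0],[0,0,0,0],[0,0,0,0]]]'
python3 -c "
from h import *
st();c=cam('wrist');im=bot.read_camera('wrist');D=drivers(c,im);gplan(590,-442.5,-39.8,.005,off=25,n=1)"
```

```text
time_s: 68.63
ee_pos: [0.6084, -0.4583, 0.1111]
tool_rot: [-1.812, 0.662, 1.821]
force: [0.1, 0.1, 1.2]
grip_width: 0.0563
t 68.63 p [ 0.6084 -0.4583  0.1111] R [[-0.005, -0.643, -0.766], [0.002, -0.766, 0.643], [-1.0, 0.002, 0.005]] F [0.1 0.1 1.2] g 0.0563 q [ 0.59  0.75  0.03  1.28 -0.02  1.11 -1.65]
driver [ 590.6 -445.8] size [23.8 91.9] yaw -39.8 box [303 209  36 128]
driver [ 448.4 -481.3] size [23.5 73.6] yaw -29.2 box [462 341  37  87]
driver [ 601.7 -299. ] size [23.1 73.3] yaw -50.9 box [142 342  37  86]
driver [ 436.7 -398.4] size [372.9  19.3] yaw 49.9 box [162 446 478  22]
shift total [ 0.432 -0.002  0.   ] turn -0.0029 cur yaw -130.1 minrows shift 2.8 turn 0.0 | per row 1 [0.432, -0.002, 0.0002]
```

```bash
python3 -m handwheel '[[[0.08,0.006,0,0],[0.1,0,0,0],[0.1,0,0,0],[0.08,0,0,0],[0.04,0,0,0],[0.025,0,0,0],[0,0,0,0],[0,0,0,0]]]'; python3 -m handwheel '[[[0,0,0,0],[0,0,0,0],[0,0,0,0],[0,0,0,0],[0,0,0,0],[0,0,0,0],[-0.03,0,0,0],[-0.08,0,0,0],[-0.1,0,0,0],[-0.1,0,0,0],[-0.12,0,0,0],[-0.12,0,0,0],[-0.12,0,0,0],[-0.12,0,0,0],[-0.1,0,0,0],[-0.07,0,0,0],[0,0,0,0],[0,0,0,0]]]' -0.8
python3 - <<'E'
from h import *
h1=np.array([.5627,.2808]);f=np.array([.83,.558]);ry=np.array([-.558,.83])
st();plan([*(h1+.072*f+.04*ry),.25],-56,n=22)
E
```

```text
time_s: 69.35
ee_pos: [0.6082, -0.4602, 0.0073]
tool_rot: [-1.814, 0.665, 1.817]
force: [0.2, 0.3, -0.3]
grip_width: 0.0564
time_s: 70.85
ee_pos: [0.6083, -0.4599, 0.2464]
tool_rot: [-1.814, 0.665, 1.817]
force: [0.2, -0.0, -0.8]
grip_width: 0.0238
t 70.85 p [ 0.6083 -0.4599  0.2464] R [[-0.002, -0.645, -0.764], [-0.0, -0.764, 0.645], [-1.0, 0.002, 0.001]] F [ 0.2 -0.  -0.8] g 0.0238 q [ 0.59  0.65  0.03  1.15 -0.02  1.34 -1.65]
shift total [-0.015 -2.467  2.125] turn -0.824 cur yaw -130.2 minrows shift 21.4 turn 11.4 | per row 22 [-0.0007, -0.1122, 0.0966]
```

```bash
python3 -m handwheel '[[[0,-0.115,0.099,0],[0,-0.115,0.099,0],[0,-0.115,0.099,0],[0,-0.115,0.099,0],[0,-0.115,0.099,0],[0,-0.115,0.099,0],[0,-0.115,0.099,0],[0,-0.115,0.099,0],[0,-0.115,0.099,0],[0,-0.115,0.099,0],[0,-0.115,0.099,0],[0,-0.115,0.099,0],[0,-0.115,0.099,0],[0,-0.115,0.099,0],[0,-0.115,0.099,0],[0,-0.115,0.099,0],[0,-0.115,0.099,0],[0,-0.115,0.099,0],[0,-0.115,0.099,0],[0,-0.115,0.099,0]]]'; python3 -m handwheel '[[[0,0,0,-0.075],[0,0,0,-0.075],[0,0,0,-0.075],[0,0,0,-0.075],[0,0,0,-0.075],[0,0,0,-0.075],[0,0,0,-0.075],[0,0,0,-0.075],[0,0,0,-0.075],[0,0,0,-0.075],[0,0,0,-0.074],[0,0,0,0],[0,0,0,0]]]'
python3 - <<'E'
from h import *
h1=np.array([.5627,.2808]);f=np.array([.83,.558]);ry=np.array([-.558,.83])
st();plan([*(h1+.072*f+.04*ry),.077],-56,n=1)
E
```

```text
time_s: 72.52
ee_pos: [0.6, 0.2999, 0.2442]
tool_rot: [-1.81, 0.667, 1.82]
force: [0.7, -0.4, -1.1]
grip_width: 0.0235
time_s: 73.6
ee_pos: [0.6003, 0.2986, 0.2448]
tool_rot: [1.882, 0.574, -1.891]
force: [-0.8, -0.1, -0.5]
grip_width: 0.0237
t 73.6 p [0.6003 0.2986 0.2448] R [[-0.005, 0.556, -0.831], [-0.0, -0.831, -0.556], [-1.0, -0.003, 0.004]] F [-0.8 -0.1 -0.5] g 0.0237 q [-0.26  0.5  -0.35  1.43  0.17  1.25 -1.61]
shift total [ 0.671 -0.183 -0.126] turn -0.0024 cur yaw -56.2 minrows shift 4.7 turn 0.0 | per row 1 [0.671, -0.1834, -0.1257]
```

```bash
python3 -m handwheel '[[[0,-0.06,-0.042,0],[0,-0.062,-0.042,0],[0,-0.061,-0.042,0],[0.1,0,0,0],[0.12,0,0,0],[0.12,0,0,0],[0.12,0,0,0],[0.1,0,0,0],[0.07,0,0,0],[0.04,0,0,0],[0,0,0,0],[0,0,0,0]]]'; python3 -m handwheel '[[[0.02,0,0,0],[0.02,0,0,0],[0,0,0,0]]]';  python3 -m handwheel '[[[0.02,0,0,0],[0.02,0,0,0],[0,0,0,0]]]'; python3 -m handwheel '[[[0.02,0,0.01,0],[0.02,0,0.01,0],[0,0,0,0]]]'; python3 -m handwheel '[[[0.013,0,0.01,0],[0.012,0,0.01,0],[0.01,0,0.01,0],[0,0,0,0],[0,0,0,0]]]'
```

```text
time_s: 74.6
ee_pos: [0.6008, 0.3547, 0.0788]
tool_rot: [1.882, 0.576, -1.888]
force: [0.2, 0.6, -0.6]
grip_width: 0.024
time_s: 74.85
ee_pos: [0.6015, 0.355, 0.069]
tool_rot: [1.884, 0.577, -1.885]
force: [2.4, 2.1, 4.3]
grip_width: 0.0236
time_s: 75.1
ee_pos: [0.6012, 0.3549, 0.0586]
tool_rot: [1.883, 0.577, -1.886]
force: [3.0, 2.9, 2.2]
grip_width: 0.0237
time_s: 75.35
ee_pos: [0.597, 0.3521, 0.0487]
tool_rot: [1.883, 0.578, -1.885]
force: [3.9, 2.7, 1.4]
grip_width: 0.0242
time_s: 75.77
ee_pos: [0.5923, 0.3489, 0.0417]
tool_rot: [1.887, 0.579, -1.882]
force: [7.9, 6.4, 7.6]
grip_width: 0.0238
```

```bash
python3 -m handwheel '[[[-0.12,0,0,0],[-0.15,0,0,0],[-0.15,0,0,0],[-0.15,0,0,0],[-0.12,0,0,0],[-0.08,0,0,0],[0,0,0,0]]]'
python3 - <<'E'
from h import *
h0=np.array([.6071,.2130]);f=np.array([.83,.558])
st();plan([*(h0-.102*f),.066],-56,n=8)
E
```

```text
time_s: 76.35
ee_pos: [0.5919, 0.3483, 0.2373]
tool_rot: [1.887, 0.578, -1.882]
force: [0.7, 0.4, -0.5]
grip_width: 0.0236
t 76.35 p [0.5919 0.3483 0.2373] R [[0.002, 0.559, -0.829], [0.003, -0.829, -0.559], [-1.0, -0.002, -0.003]] F [ 0.7  0.4 -0.5] g 0.0236 q [-0.33  0.53 -0.36  1.4   0.19  1.25 -1.69]
shift total [0.682 0.483 0.662] turn -0.0003 cur yaw -56.0 minrows shift 7.0 turn 0.0 | per row 8 [0.0853, 0.0604, 0.0828]
```

```bash
python3 -m handwheel '[[[0,0,0.13,0],[0,0,0.13,0],[0,0.04,0.13,0],[0,0.11,0.1,0],[0,0.11,0.09,0],[0,0.11,0.082,0],[0,0.113,0,0],[0.12,0,0,0],[0.14,0,0,0],[0.14,0,0,0],[0.14,0,0,0],[0.1,0,0,0],[0,0,0,0],[0,0,0,0]]]'
python3 - <<'E'
from h import *
h0=np.array([.6071,.2130]);f=np.array([.83,.558])
st();plan([*(h0-.0925*f),.066],-56,n=1)
E
```

```text
time_s: 77.52
ee_pos: [0.5197, 0.1547, 0.0717]
tool_rot: [1.878, 0.578, -1.89]
force: [0.4, 0.5, -1.1]
grip_width: 0.0236
t 77.52 p [0.5197 0.1547 0.0717] R [[-0.006, 0.559, -0.829], [-0.0, -0.829, -0.559], [-1.0, -0.003, 0.005]] F [ 0.4  0.5 -1.1] g 0.0236 q [-0.1   0.46 -0.3   1.92  0.18  0.79 -1.48]
shift total [ 0.023  0.002 -0.05 ] turn -0.0 cur yaw -56.0 minrows shift 0.4 turn 0.0 | per row 1 [0.0226, 0.0017, -0.0505]
```

```bash
python3 -m handwheel '[[[0.02,0.002,-0.025,0],[0,0,-0.025,0],[0,0,0,0],[0,0,0,0]]]'; python3 -m handwheel '[[[0,0,-0.02,0],[0,0,0,0],[0,0,0,0]]]'
python3 -m handwheel '[[[-0.016,0,-0.014,0],[-0.016,0,-0.014,0],[-0.016,0,-0.016,0],[0,0,0,0],[0,0,0,0]]]'; python3 -m handwheel '[[[-0.01,0,-0.016,0],[-0.01,0,-0.016,0],[-0.01,0,-0.016,0],[-0.008,0,-0.016,0],[0,0,0,0],[0,0,0,0]]]'
python3 -c "
from h import *
tip3d()"
```

```text
time_s: 77.85
ee_pos: [0.5316, 0.1613, 0.0683]
tool_rot: [1.881, 0.576, -1.887]
force: [-5.0, -4.1, -3.0]
grip_width: 0.0238
time_s: 78.1
ee_pos: [0.5358, 0.1641, 0.0682]
tool_rot: [1.881, 0.576, -1.887]
force: [-3.6, -3.0, -3.5]
grip_width: 0.0238
time_s: 78.52
ee_pos: [0.5454, 0.1709, 0.0801]
tool_rot: [1.883, 0.577, -1.885]
force: [-2.2, -1.8, 0.6]
grip_width: 0.0239
time_s: 79.02
ee_pos: [0.5583, 0.1797, 0.089]
tool_rot: [1.882, 0.578, -1.886]
force: [-3.0, -1.3, 1.4]
grip_width: 0.0239
missing [0, 0]
```

```bash
python3 -m handwheel '[[[-0.008,0,-0.017,0],[-0.008,0,-0.017,0],[-0.006,0,-0.017,0],[-0.006,0,-0.017,0],[0,0,0,0],[0,0,0,0]]]'; python3 -m handwheel '[[[-0.004,0,-0.017,0],[-0.004,0,-0.017,0],[-0.003,0,-0.017,0],[0,0,-0.017,0],[0,0,0,0],[0,0,0,0]]]'
python3 -m handwheel '[[[0,0,0.03,0],[-0.06,0,0.02,0],[-0.1,0,0,0],[-0.04,0,0,0],[0,0,0,0],[0,0,0,0],[0,0,0,0]]]'
python3 - <<'E'
from h import *
st()
im=bot.read_camera('wrist');cv2.imwrite('pics/w21.png',im);c=cam('wrist')
for n in('rack_hole1','driver1_tip'):
  for d in bot.mark_of('wrist',n):print(n,round(d['p'],2),np.round(d['centre']),pix2w(c,d['centre'],.07 if n[0]=='r' else .088))
# compare held-driver patch with earlier upright views
for f in('w15','w18'):
  a=cv2.imread(f'pics/{f}.png')[225:345,300:340];best=max((cv2.matchTemplate(im[195:400,300:340],a,cv2.TM_CCOEFF_NORMED)[i,0],195+i-225) for i in range(0,86));print(f,'match, row shift',best)
def yb(im):
    hsv=cv2.cvtColor(im,cv2.COLOR_BGR2HSV);m=cv2.inRange(hsv,(18,120,60),(35,255,255));m[:,:270]=0;m[:,370:]=0;m[440:]=0
    n,l,s,ce=cv2.connectedComponentsWithStats(m);return [s[i].tolist() for i in range(1,n) if s[i,4]>150]
print(yb(im));plan([.6071-.0012,.213-.001,.147],-56,n=1)
E
```

```text
time_s: 79.72
ee_pos: [0.5725, 0.1892, 0.0959]
tool_rot: [1.882, 0.578, -1.886]
force: [-2.1, -0.7, -1.2]
grip_width: 0.0234
time_s: 80.22
ee_pos: [0.5865, 0.1987, 0.0985]
tool_rot: [1.882, 0.578, -1.886]
force: [-1.9, -0.9, -0.6]
grip_width: 0.0239
time_s: 80.8
ee_pos: [0.5755, 0.1912, 0.1474]
tool_rot: [1.88, 0.577, -1.888]
force: [0.5, 0.5, -1.4]
grip_width: 0.0237
t 80.8 p [0.5755 0.1912 0.1474] R [[-0.004, 0.559, -0.829], [0.0, -0.829, -0.559], [-1.0, -0.002, 0.003]] F [ 0.5  0.5 -1.4] g 0.0237 q [-0.14  0.46 -0.31  1.71  0.16  1.   -1.48]
rack_hole1 0.73 [ 60. 187.] [0.51643262 0.34839487 0.07      ]
rack_hole1 0.58 [315. 190.] [0.60447851 0.21461999 0.07      ]
w15 match, row shift (np.float32(0.88591385), -1)
w18 match, row shift (np.float32(0.97679466), 2)
[[289, 288, 63, 74, 4161], [281, 409, 79, 31, 2283]]
shift total [ 0.001 -0.001 -0.147] turn -0.0 cur yaw -56.0 minrows shift 1.0 turn 0.0 | per row 1 [0.0009, -0.0007, -0.1473]
```

The held driver looks the same as the second one did (template match 0.98). Inserting into hole0.

```bash
python3 -m handwheel '[[[0,-0.005,-0.05,0],[0,0,-0.05,0],[0,0,-0.047,0],[0,0,0,0],[0,0,0,0]]]'; python3 -m handwheel '[[[0.03,0,0,0],[0.03,0,0,0],[0.02,0,0,0],[0.02,0,0,0],[0,0,0,0],[0,0,0,0]]]';python3 -m handwheel '[[[0.02,0,0,0],[0.02,0,0,0],[0,0,0,0],[0,0,0,0]]]'
```

```text
time_s: 81.37
ee_pos: [0.6053, 0.213, 0.1475]
tool_rot: [1.88, 0.578, -1.888]
force: [-0.9, -0.5, -1.1]
grip_width: 0.0235
time_s: 81.87
ee_pos: [0.6055, 0.2129, 0.1231]
tool_rot: [1.881, 0.577, -1.887]
force: [0.8, 0.3, -1.3]
grip_width: 0.0238
time_s: 82.2
ee_pos: [0.6059, 0.2133, 0.113]
tool_rot: [1.882, 0.578, -1.886]
force: [4.2, 1.7, -2.8]
grip_width: 0.0235
```

```bash
python3 -m handwheel '[[[0.02,0,-0.004,0],[0.02,0,-0.004,0],[0.02,0,-0.002,0],[0,0,0,0]]]';python3 -m handwheel '[[[0.02,0,-0.004,0],[0.02,0,-0.002,0],[0.02,0,0,0],[0,0,0,0],[0,0,0,0]]]'; python3 -m handwheel '[[[0.01,0,0,0],[0,0,0,0],[0,0,0,0]]]'
```

```text
time_s: 82.53
ee_pos: [0.6078, 0.2148, 0.0972]
tool_rot: [1.881, 0.578, -1.886]
force: [7.5, 3.6, -3.5]
grip_width: 0.0238
time_s: 82.95
ee_pos: [0.6103, 0.2164, 0.0833]
tool_rot: [1.885, 0.579, -1.883]
force: [13.9, 8.3, -2.3]
grip_width: 0.0238
time_s: 83.2
ee_pos: [0.6106, 0.2165, 0.0823]
tool_rot: [1.886, 0.578, -1.882]
force: [7.0, 4.8, 16.2]
grip_width: 0.0237
```

Bottomed out at much the same height as before. I'll let go, back off and check all three, and the jig.

```bash
python3 -m handwheel '[[[-0.004,0,0,0],[0,0,0,0],[0,0,0,0],[0,0,0,0],[0,0,0,0],[0,0,0,0],[0,0,0,0]]]' -0.2
python3 -m handwheel '[[[-0.1,0,0,0],[-0.12,0,0,0],[-0.14,0,0.04,0],[-0.14,0,0.06,0],[-0.1,0,0.08,0],[0,-0.04,0.1,0],[0,-0.05,0.1,0],[0,-0.05,0.04,0],[0,0,0,0],[0,0,0,0]]]' 0.2
cat > chk.py <<'E'
from h import *
st();c=cam('wrist');im=bot.read_camera('wrist');cv2.imwrite('pics/w22.png',im)
for h in [(.6071,.213),(.5627,.2808),(.5189,.3472)]:
  q=np.array([w2pix(c,(h[0]+a*.83*.012-b*.558*.012,h[1]+a*.558*.012+b*.83*.012,z)) for a in(1,-1) for b in(1,-1) for z in(.07,.16)]);print('pred box',q.min(0).round(),q.max(0).round())
hsv=cv2.cvtColor(im,cv2.COLOR_BGR2HSV);m=cv2.inRange(hsv,(18,120,60),(35,255,255));m[330:]=0
n,l,s,ce=cv2.connectedComponentsWithStats(m);print('seen',[ (s[i,:2].tolist(),(s[i,:2]+s[i,2:4]).tolist(),s[i,4]) for i in range(1,n) if s[i,4]>100])
E
python3 chk.py
```

```text
time_s: 83.78
ee_pos: [0.6086, 0.2152, 0.0817]
tool_rot: [1.881, 0.577, -1.887]
force: [-0.3, 0.3, 0.1]
grip_width: 0.0376
time_s: 84.62
ee_pos: [0.5025, 0.1855, 0.2327]
tool_rot: [1.882, 0.577, -1.885]
force: [-0.1, 0.1, 0.0]
grip_width: 0.0566
t 84.62 p [0.5025 0.1855 0.2327] R [[-0.002, 0.56, -0.829], [0.0, -0.829, -0.56], [-1.0, -0.002, 0.002]] F [-0.1  0.1  0. ] g 0.0566 q [-0.12  0.25 -0.35  1.79  0.09  1.11 -1.47]
pred box [349.  57.] [403. 111.]
pred box [220.  55.] [278. 110.]
pred box [81. 53.] [179. 109.]
seen [([84, 61], [176, 114], np.int32(3541)), ([223, 63], [278, 114], np.int32(2346)), ([350, 67], [400, 117], np.int32(2150))]
```

```bash
python3 -c "
from h import *
plan([.4865,.0054,.233],-94.4,n=6)"; python3 -m handwheel '[[[0,0.094,0.079,0.07],[0,0,0,0.07],[0,0,0,0.07],[0,0,0,0.07],[0,0,0,0.07],[0,0,0,0.075],[0,0,0,0]]]' -1
python3 -c "
from h import *
plan([.4865,.0054,.185],-94.4,n=7)"
```

```text
shift total [-0.002  0.56   0.457] turn 0.4266 cur yaw -56.0 minrows shift 4.8 turn 5.9 | per row 6 [-0.0004, 0.0933, 0.0762]
time_s: 85.25
ee_pos: [0.5001, 0.1547, 0.2319]
tool_rot: [-2.176, 0.088, 2.184]
force: [0.1, 0.3, -0.3]
grip_width: 0.0134
shift total [0.187 0.6   0.005] turn -0.0027 cur yaw -94.6 minrows shift 4.1 turn 0.0 | per row 7 [0.0268, 0.0857, 0.0008]
```

```bash
python3 -m handwheel '[[[0.027,0.1,0,0],[0.03,0.1,0,0],[0.03,0.1,0,0],[0.03,0.1,0,0],[0.03,0.1,0,0],[0.03,0.1,0,0],[0.01,0,0,0],[0,0,0,0],[0,0,0,0]]]'
python3 - <<'E'
from h import *
st();c=cam('wrist');im=bot.read_camera('wrist');r=rectify(c,im,.042,.44,.72,-.1,.1,.0005);o=cv2.imread('pics/r7.png')
for nm,(y0,y1,x0,x1) in dict(block=(310,420,140,310),keeper=(200,480,50,150),notch=(150,225,115,310)).items():
    R_=cv2.matchTemplate(r[y0-20:y1+20,x0-20:x1+20],o[y0:y1,x0:x1],cv2.TM_CCOEFF_NORMED);_,v,_,p=cv2.minMaxLoc(R_);print(nm,round(v,3),'shift px(.5mm)',p[0]-20,p[1]-20)
t=bot.read_camera('top');c=cam('top')
for n in('spray','tape','bin'):print(n,[(round(d['p'],2),np.round(d['centre']),pix2w(c,d['centre'],0).round(3)[:2]) for d in bot.mark_of('top',n)][:2])
E
```

```text
time_s: 86.0
ee_pos: [0.4885, 0.0058, 0.1854]
tool_rot: [-2.181, 0.078, 2.188]
force: [-0.5, 0.4, -0.3]
grip_width: 0.0007
t 86.0 p [0.4885 0.0058 0.1854] R [[-0.003, -0.072, -0.997], [0.001, -0.997, 0.072], [-1.0, -0.0, 0.003]] F [-0.5  0.4 -0.3] g 0.0007 q [ 0.06  0.2  -0.15  1.96  0.03  0.98 -1.75]
block 0.996 shift px(.5mm) 0 0
keeper 0.992 shift px(.5mm) 0 0
notch 0.996 shift px(.5mm) 0 0
spray [(0.78, array([271., 162.]), array([0.773, 0.169]))]
tape []
bin [(0.93, array([422., 166.]), array([ 0.753, -0.274]))]
```

Nothing at the jig has moved since it was locked. Handing in.

```bash
python3 -c "
from h import *
print(bot.close_job())"
```

```text
the job is handed in; nothing more can be done
None
```

The job is handed in at about 86 s of robot time. The module is in the nest with the bolt locked, and all three yellow drivers are in the rack; no verdict was reported.

- **Module:** it sits in the nest with its notch towards the bolt. On the way down it pressed with 34 N, about 3 mm short of the floor, because it had pitched slightly in the pads. I backed off, shifted it 1 mm and let go. The look afterwards showed it lying inside the walls.
- **Bolt and keeper:** I pushed the bolt home and slid the keeper to its stop. With hands off, the press block stayed about 11.7 mm in. The last wrist picture matched the one taken just after locking, with no shift at the block, keeper or notch.
- **Drivers:** the tool can't tilt, so I levered each handle against the rack's top edge, then pushed the tip against the rack's wall until the driver stood up. I then lowered it into its own hole and let go. The last check showed three upright handles at hole height, within about 10 pixels of the predicted places, a similar offset for all three.

**Gaps in the checks:**
- Tip triangulation failed for the second and third drivers. I judged them from handle position, insertion depth, contact force and comparison with the first one.
- The last top picture found the bin and the spray can. The spray can read within about 2 cm of my rough earlier estimates, and I had no earlier reading for the bin. The tape was not detected in that picture, though nothing went near it.

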